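Count to the third gap and put the tape measure away

ROBOT

A 7-joint arm with a two-finger parallel gripper is mounted at the origin on a cart in front of the work surface, level with it; the furniture and walls round the work are solid. World frame = base frame: x ahead of the robot, y to its left, z up, the work surface at z = 0. Lengths are in m, angles in rad, forces in N, time in s.
With the tool pointing down it reaches from about 0.425 to 0.875 m from the base axis. Payload 4.7 kg.
Tool frame: the origin (TCP) lies at the very end of the fingers, on their centre line; the grasp point (between the pads) lies 19 mm behind it; x points along the fingers, z is the direction in which the jaws open and shut, and the axes are right-handed (so a half turn about x gives the same grasp; the last joint's range is limited). The gripper opens to 87 mm and grips with 3 to 60 N. Pads are 19 mm wide; open, the fingers measure 117 mm over their backs; the gripper's body (75 mm by 190 mm) begins 51 mm behind the grasp point.
Start: joints at [-1.283, 0.321, -0.07, 1.45, 0.023, 1.371, -0.057], TCP at [0.176, 0.626, 0.192] pointing down, gripper open.
Joint ranges: [-2.86, 2.86], [-0.3, 2.09], [-1.38, 1.24], [0.06, 2.45], [-1.56, 4.7], [0.09, 2.05], [-2.69, 2.69]. Speed limits (rad/s): [2.57, 2.57, 3.14, 3.14, 3.14, 3.14, 3.14].

INTERFACE

Orientations are given as a rotation vector (axis times angle).
In Python, from bench import * gives the robot as it stands.
- The arm moves only by the shell command python3 -m handwheel 'ROWS' [OPENING] [FORCE]. ROWS is JSON, a list of rows, each an object with "xyz": the shift along the world's x, y, z in cm, a list of three; "angular": the turn, a rotation vector about the world's x, y, z in degrees, a list of three. A call has 1 to 5 rows; each row shifts and turns the pose as measured when the row begins; what a row does not reach is not made up. A row lasts 1/12 s, in which the tool goes at most 41.7 mm and 7.16 degrees, less where a joint would pass 70% of its speed; a pose out of reach is approached as far as the arm can. A call with a gripper value outside its range is refused whole. OPENING is the finger opening in cm, from 0 to 8.7, set as the call begins (- or left out, the last holds). The fingers move at their own pace and stop on an object; FORCE is the grip in N (left out, the last holds). Time passes only in rows, so rows that do not move let the fingers close. It gives the time, the measured TCP pose, the force and the opening at its end, in the units of the state.
- get_state(): the state, without advancing time (a new reading comes with each control period).
- get_image(name): name is "side" or "top"; returns a dict with "pixels" (420x560x3 uint8, blue, green, red), "K" (3x3 intrinsics, pixels), "cam_to_world" (4x4, takes a point from camera to world coordinates). Camera axes: x right, y down, z forward; pixel columns grow to the right and rows downward; lengths in m; the calibration is good to about 2 mm. A picture is of the moment at which its call begins. There is no depth.
- close_job(): hands the job in, once; it reports no verdict.
The state is a dict: "time": time; "joint_positions": joint angles; "qd": joint speeds; "joint_torque": joint torques, N m; "position": TCP position; "tool_rot": TCP orientation; "ft_force": force on the tool from outside, world axes, zero at the start; "torque": the same for the moment, N m; "grip_width": opening from 0.0 (shut) to 1.0 (fully open).
Only numpy, scipy, OpenCV 4.12 (cv2) and the standard library are available. Lean on these libraries where they do the work, as an engineer would, in place of code of your own. Each camera call takes 0.05 s, during which the arm holds its last target.

TASK

Count the gaps of the wooden rack with a fingertip: start on the brass plate next to the red post and run the finger along the top of the back rail, keeping it on the rail, over the second plate and on to the third, and no further. Then, without lifting it, push the tape measure along the bench, hook first and upright, into that third gap (filled gaps count too) until it is fully home against the rail. Leave everything else where it is.

Things in the scene. Friction and masses are not known exactly. Their poses are not given: they have to be found in the camera images.
- rack: Wooden divider rack fixed to the bench. Origin: on the bench, middle of the row of mouths; x points into the gaps (away from the robot), y along the row to the robot's left. Seven dividers (10 mm thick, 40 mm high, x = 0 to 75 mm, round noses) make six gaps a to f from left to right, 48 mm clear, centres at y = +145, +87, +29, -29, -87, -145 mm. No floor: things slide in on the bench
- rack_stop (a point): Foot of the back rail's face, where the gaps end (rack x = 75 mm, y = 0, z = 0). The rail runs along rack y, from x = 75 to 105 mm, its flat top 46 mm above the bench, a brass plate set flush in it behind each gap
- red_post: Red painted post, 34 x 24 mm, 63 mm high, at one end of the back rail (a white one is at the other): the end where counting begins. It stands at rack x = 90 mm, y = +195 or -195 mm (either end, by the start). Origin under its centre
- tape_measure: Yellow tape measure, upright on its base on the bench in front of the rack, 38 mm wide, 97 mm long, 66 mm high, 0.17 to 0.34 kg. Origin under the middle of its length and width; its y runs along its length, hook at the -y end, roughly towards the rack. The full-width case (36 to 38 mm) spans y = -27 to +45 mm. Stored: y parallel to the gap, origin at rack x = 26 mm
- tape_rear (a point): Middle of the flat upright rear face of the tape measure's case (body y = +49 mm, 30 mm up), the face to push; flat from 10 to 60 mm above the bench. Stored, it stands 23 mm out of the gap's mouth
- tape_hook (a point): End of the tape measure's thin metal hook (body y = -49 mm, 7 mm up; 18 mm wide, 14 mm high), on a 20 mm length of blade in front of the case. Stored, it touches the rail's face
- plate_a: Brass plate flush in the top of the back rail behind gap a; 36 mm along the rail, 30 mm across; origin at the centre of its top face, at rack x = 90 mm, y = 145 mm, z = 46 mm
- plate_b: Brass plate flush in the top of the back rail behind gap b; 36 mm along the rail, 30 mm across; origin at the centre of its top face, at rack x = 90 mm, y = 87 mm, z = 46 mm
- plate_c: Brass plate flush in the top of the back rail behind gap c; 36 mm along the rail, 30 mm across; origin at the centre of its top face, at rack x = 90 mm, y = 29 mm, z = 46 mm
- plate_d: Brass plate flush in the top of the back rail behind gap d; 36 mm along the rail, 30 mm across; origin at the centre of its top face, at rack x = 90 mm, y = -29 mm, z = 46 mm
- plate_e: Brass plate flush in the top of the back rail behind gap e; 36 mm along the rail, 30 mm across; origin at the centre of its top face, at rack x = 90 mm, y = -87 mm, z = 46 mm
- plate_f: Brass plate flush in the top of the back rail behind gap f; 36 mm along the rail, 30 mm across; origin at the centre of its top face, at rack x = 90 mm, y = -145 mm, z = 46 mm
- web_ab: Bare wood of the rail's top between plates a and b, 22 mm along the rail, level with the plates; origin at the centre of its top face, rack y = 116 mm
- web_bc: Bare wood of the rail's top between plates b and c, 22 mm along the rail, level with the plates; origin at the centre of its top face, rack y = 58 mm
- web_de: Bare wood of the rail's top between plates d and e, 22 mm along the rail, level with the plates; origin at the centre of its top face, rack y = -58 mm
- web_ef: Bare wood of the rail's top between plates e and f, 22 mm along the rail, level with the plates; origin at the centre of its top face, rack y = -116 mm
- block_1: Small offcut block, 38 x 60 x 38 mm, already stored in gap b of the rack; leave it where it is
- pliers: Red-handled pliers, 70 x 175 x 18 mm, on the right; leave it where it is
- sanding_block: Cork sanding block, 64 x 113 x 32 mm, on the right; leave it where it is
- masking_tape: Flat roll of masking tape, 104 mm across, 25 mm high, right of the rack; leave it where it is
- chisel_0: Chisel with yellow handle, 30 x 221 x 26 mm, on the left; leave it where it is
- screwdriver_1: Blue-handled screwdriver, 31 x 214 x 31 mm, left of the rack; leave it where it is
Mind the look-alikes: they are no part of the job. Several things have the shape of the red_post; the one meant has the colours described above.

How it is judged:
On the way, in this order (a step that is already met when the one before it is completed fails the run):
1. a finger rests on the first brass plate from the red post (((y of red_post in the frame of rack above 0 m and contact force between the fingers and plate_a above 0.3 N and contact force between the fingers and web_ab below 0.05 N) or (y of red_post in the frame of rack below 0 m and contact force between the fingers and plate_f above 0.3 N and contact force between the fingers and web_ef below 0.05 N))), for 0.1 s.
2. the finger runs over the wood between the first and second plates (((y of red_post in the frame of rack above 0 m and contact force between the fingers and web_ab above 0.3 N) or (y of red_post in the frame of rack below 0 m and contact force between the fingers and web_ef above 0.3 N))), for 0.05 s.
3. the finger is on the second plate (((y of red_post in the frame of rack above 0 m and contact force between the fingers and plate_b above 0.3 N and contact force between the fingers and web_ab below 0.05 N and contact force between the fingers and web_bc below 0.05 N) or (y of red_post in the frame of rack below 0 m and contact force between the fingers and plate_e above 0.3 N and contact force between the fingers and web_ef below 0.05 N and contact force between the fingers and web_de below 0.05 N))), for 0.05 s.
4. the finger runs over the wood between the second and third plates (((y of red_post in the frame of rack above 0 m and contact force between the fingers and web_bc above 0.3 N) or (y of red_post in the frame of rack below 0 m and contact force between the fingers and web_de above 0.3 N))), for 0.05 s.
5. the finger is on the third plate (((y of red_post in the frame of rack above 0 m and contact force between the fingers and plate_c above 0.3 N and contact force between the fingers and web_bc below 0.05 N) or (y of red_post in the frame of rack below 0 m and contact force between the fingers and plate_d above 0.3 N and contact force between the fingers and web_de below 0.05 N))), for 0.05 s.
6. the tape measure's hook end enters the third gap (x of tape_hook in the frame of rack above 0.029 m and ((y of red_post in the frame of rack above 0 m and y of tape_measure in the frame of rack between 0.021 and 0.037 m) or (y of red_post in the frame of rack below 0 m and y of tape_measure in the frame of rack between -0.037 and -0.021 m))), for 0.1 s.
At the end, for the whole second after the job is handed in: The tape measure stands upright on the bench (tilt under 0.1 rad, not raised), at rest, in the third gap from the red post (its middle within 8 mm of the gap's centre line, within 0.2 rad of parallel), hook first, the hook end within 7 mm of the rail's face (((y of red_post in the frame of rack above 0 m and y of tape_measure in the frame of rack between 0.021 and 0.037 m) or (y of red_post in the frame of rack below 0 m and y of tape_measure in the frame of rack between -0.037 and -0.021 m)) and x of tape_hook in the frame of rack above 0.068 m and angle between the y axis of tape_measure and the x axis of rack, either way round below 0.2 rad and angle between tape_measure's own z axis and vertical below 0.1 rad and height (world z) of tape_measure below 0.005 m and linear speed of tape_measure below 0.02 m/s); the robot touches nothing.
It fails at once if the tape measure is lifted off the bench (over 12 mm) (height (world z) of tape_measure above 0.012 m).
It fails at once if the tape measure is tipped over (angle between tape_measure's own z axis and vertical above 0.6 rad).
It fails at once if the finger counts on past the third plate ((y of red_post in the frame of rack above 0 m and (contact force between the fingers and plate_d above 0.3 N or contact force between the fingers and plate_e above 0.3 N or contact force between the fingers and plate_f above 0.3 N)) or (y of red_post in the frame of rack below 0 m and (contact force between the fingers and plate_a above 0.3 N or contact force between the fingers and plate_b above 0.3 N or contact force between the fingers and plate_c above 0.3 N))).
It fails at once if another thing is moved by more than 25 mm (distance of any of block_1, pliers, sanding_block, masking_tape, chisel_0, screwdriver_1 from where it was at the start of the episode above 0.025 m).
It also fails if it takes over 61 s, if anything falls off the work surface, if the arm or the gripper's body presses on something with over 40 N, if the wrist force passes 120 N, or if a joint passes its speed limit or range.

## Working session

There is one attempt and no reset: what is moved stays moved. The work goes in short steps, Python scripts to look and compute and a shell command to move; the robot and the scene stay as the last step left them, time stands still between calls to the robot, and variables do not carry over. Pictures are saved under pics/ and viewed, and the job is handed in when it is done.

```bash
ls; mkdir -p pics; python3 - <<'E'
from bench import *
import cv2
s=get_state();print(s)
for n in("top","side"):
    d=get_image(n);cv2.imwrite(f"pics/{n}0.png",d["pixels"]);print(d["K"],d["cam_to_world"])
E
```

```text
pics
{'time': 0.0, 'joint_positions': array([-1.28290722,  0.32183257, -0.0700682 ,  1.45167893,  0.02264883,
        1.37081431, -0.05691634]), 'qd': array([ 9.86127127e-05, -8.53237289e-04, -3.79465504e-04, -2.03527210e-05,
       -1.48348904e-03, -1.25751974e-03, -1.44039880e-03]), 'joint_torque': array([ 8.59646898e-04, -4.91298401e+01, -4.03448185e-01, -3.12510216e+01,
       -6.39889506e-02,  4.41322848e-02,  1.79445210e-04]), 'position': array([0.1756598 , 0.62516824, 0.19055329]), 'tool_rot': array([-1.00647864,  1.32785639,  1.0043248 ]), 'ft_force': array([ 0.83743851, -0.07543901,  0.30949939]), 'torque': array([ 0.00367342,  0.02706683, -0.04502978]), 'grip_width': 0.9982154580493143}
[[437.30022822   0.         280.72892487]
 [  0.         437.30022822 204.57915215]
 [  0.           0.           1.        ]] [[-0.00815762 -0.97691089  0.21349136  0.261635  ]
 [-0.99995876  0.00711728 -0.00564114  0.00385852]
 [ 0.00399142 -0.21352858 -0.97692866  1.43238784]
 [ 0.          0.          0.          1.        ]]
[[425.10842636   0.         280.40399608]
 [  0.         425.10842636 204.21079242]
 [  0.           0.           1.        ]] [[ 0.95201201 -0.11270578  0.28455323  0.19278692]
 [-0.30565376 -0.39803517  0.86495305 -1.08181613]
 [ 0.01577698 -0.91042046 -0.41338321  0.58462606]
 [ 0.          0.          0.          1.        ]]
```

View pics/top0.png

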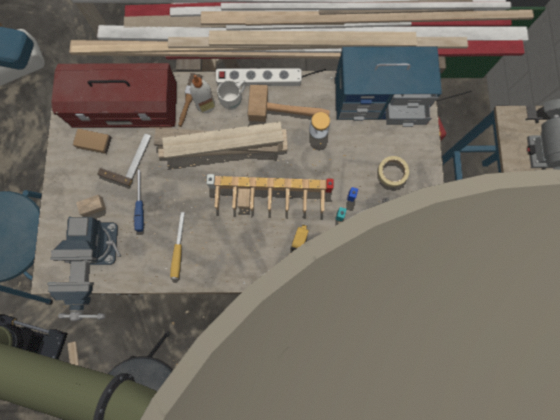

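View pics/side0.png

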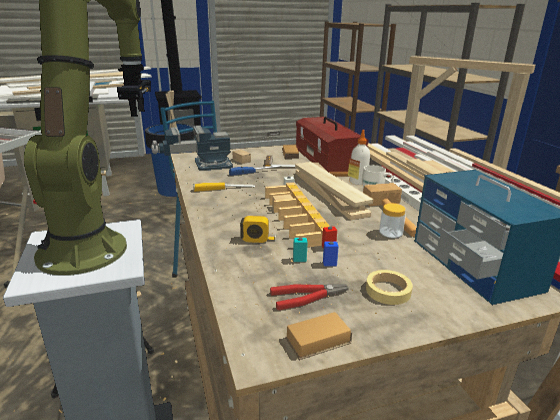

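```bash
python3 - <<'E'
import cv2
a=cv2.imread("pics/top0.png")[160:270,190:370];cv2.imwrite("pics/t0c.png",cv2.resize(a,None,fx=4.4,fy=4.4,interpolation=2))
a=cv2.imread("pics/side0.png")[165:280,220:360];cv2.imwrite("pics/s0c.png",cv2.resize(a,None,fx=5,fy=5,interpolation=2))
E
```

```text
(no output)
```

View pics/t0c.png

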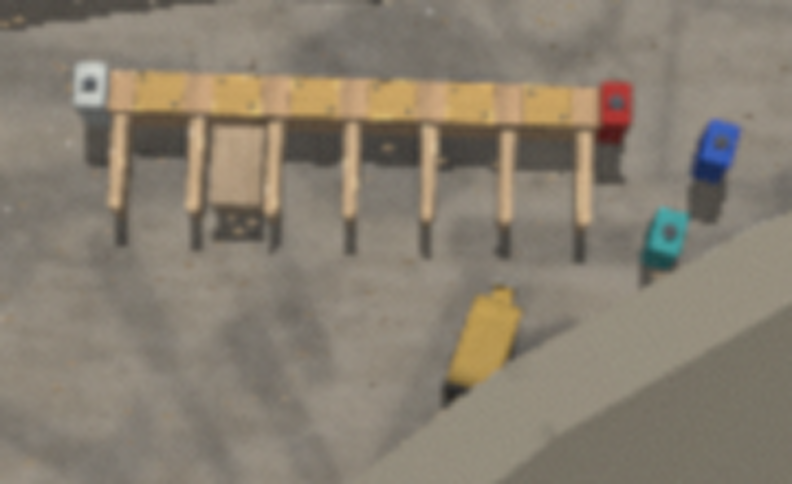

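View pics/s0c.png

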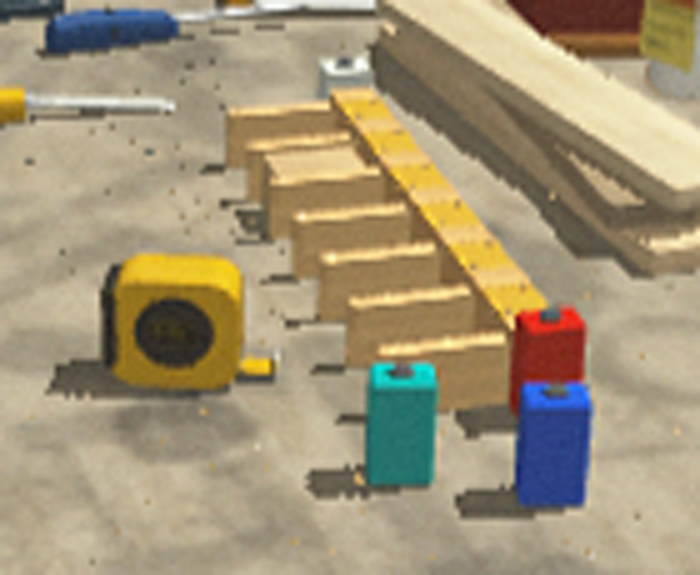

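```bash
cat > h.py <<'E'
from bench import *
import cv2,numpy as np
def ray(d,u,v,z):
    K=d["K"];T=d["cam_to_world"]
    r=T[:3,:3]@np.linalg.inv(K)@[u,v,1];o=T[:3,3]
    return o+r*(z-o[2])/r[2]
def proj(d,p):
    T=np.linalg.inv(d["cam_to_world"]);c=T[:3,:3]@p+T[:3,3];c=d["K"]@c;return c[:2]/c[2]
def comps(m,amin=15):
    n,l,s,c=cv2.connectedComponentsWithStats(m.astype(np.uint8),connectivity=4)
    return [(c[i],s[i],l==i) for i in range(1,n) if s[i,4]>=amin]
E
python3 - <<'E'
from h import *
d=get_image("top");im=d["pixels"];hsv=cv2.cvtColor(im,cv2.COLOR_BGR2HSV)
H,S,V=[hsv[...,i].astype(int) for i in range(3)]
roi=np.zeros(H.shape,bool);roi[165:260,200:340]=1
print("red")
for c,s,m in comps(((H<6)|(H>174))&(S>150)&roi): print(c,s,ray(d,*c,.063))
print("white")
for c,s,m in comps((S<30)&(V>150)&roi): print(c,s,ray(d,*c,.063))
print("yellow")
pl=[]
for c,s,m in comps((H>15)&(H<30)&(S>125)&(V>120)&roi,8):
    print(c,s,ray(d,*c,.046))
    if s[4]>400:
        r=cv2.minAreaRect(np.argwhere(m)[:,::-1].astype(np.float32));print(r)
E
```

```text
red
[329.16071429 185.39285714] [326 179   7  13  56] [ 0.62333761 -0.16138339  0.063     ]
white
[210.06666667 178.38333333] [207 174   8  10  60] [0.64959257 0.22459023 0.063     ]
yellow
[225.82 180.8 ] [222 178   9   7  50] [0.64581591 0.17543842 0.046     ]
[243.39622642 181.47169811] [240 178   9   8  53] [0.64312511 0.11774215 0.046     ]
[260.85714286 181.81632653] [257 179   9   7  49] [0.64154918 0.06044591 0.046     ]
[278.59574468 182.4893617 ] [274 179  10   8  47] [0.63885131 0.00224736 0.046     ]
[296.5 183. ] [292 180  10   7  52] [ 0.63670179 -0.0564834   0.046     ]
[313.78431373 183.8627451 ] [310 181   9   7  51] [ 0.63337241 -0.11314018  0.046     ]
[299.90954774 236.50251256] [293 226  15  22 199] [ 0.45976727 -0.06457254  0.046     ]
```

```bash
python3 - <<'E'
from h import *
t=get_image("top");s=get_image("side")
a=t["pixels"][215:260,280:325];b=s["pixels"][210:250,235:280]
cv2.imwrite("pics/tt.png",np.hstack([cv2.resize(a,(400,400),interpolation=2),cv2.resize(b,(450,400),interpolation=2)])[:, :800])
O=np.array([.550,.0349,0]);y=-.043;R=np.array([[np.cos(y),-np.sin(y),0],[np.sin(y),np.cos(y),0],[0,0,1]])
W=lambda p:O+R@np.array(p)
# check overlay on side
for n,d in(("top",t),("side",s)):
    im=cv2.resize(d["pixels"],None,fx=4,fy=4,interpolation=2)
    for yy in(145,87,29,-29,-87,-145):
        for dx,dy in((75,18),(75,-18),(105,18),(105,-18)):
            u=proj(d,W([dx/1e3,(yy+dy)/1e3,.046]));cv2.circle(im,tuple(int(round(k*4+1.5)) for k in u),2,(255,0,255),-1)
    for yy in np.arange(-174,175,58):
        u=proj(d,W([0,yy/1e3,.04]));cv2.circle(im,tuple(int(round(k*4+1.5)) for k in u),2,(0,0,255),-1)
    for yy in (195,-195):
        u=proj(d,W([.09,yy/1e3,.063]));cv2.circle(im,tuple(int(round(k*4+1.5)) for k in u),2,(0,255,0),-1)
    c=im[660:1000,800:1400] if n=="top" else im[680:1120,1000:1400]
    cv2.imwrite(f"pics/ov_{n}.png",c)
# edges of tape top
hsv=cv2.cvtColor(t["pixels"],cv2.COLOR_BGR2HSV)
m=(cv2.inRange(hsv,(15,125,100),(30,255,255))>0);m[:, :285]=0;m[:222]=0;m[262:]=0;m[:,320:]=0
print(cv2.minAreaRect(np.argwhere(m)[:,::-1].astype(np.float32)))
for r in range(222,262):
    q=np.where(m[r])[0]
    if len(q): print(r,q.min(),q.max(),end=" | ")
E
```

```text
((300.44525146484375, 236.52552795410156), (10.935776710510254, 22.89678382873535), 19.98310661315918)
226 303 305 | 227 302 305 | 228 298 305 | 229 298 305 | 230 297 307 | 231 297 307 | 232 297 307 | 233 296 306 | 234 296 306 | 235 296 306 | 236 295 306 | 237 295 305 | 238 295 305 | 239 294 305 | 240 294 305 | 241 293 304 | 242 293 303 | 243 293 302 | 244 293 300 | 245 293 299 | 246 293 297 | 247 296 296 |
```

View pics/ov_top.png

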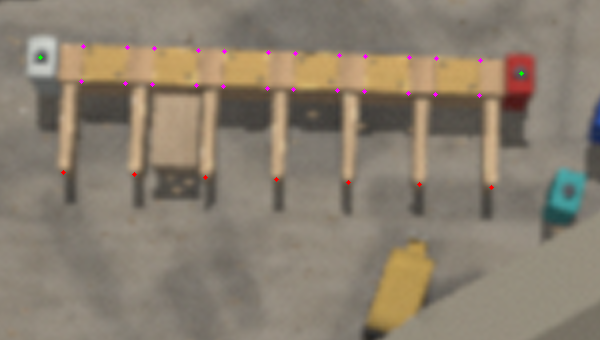

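View pics/ov_side.png

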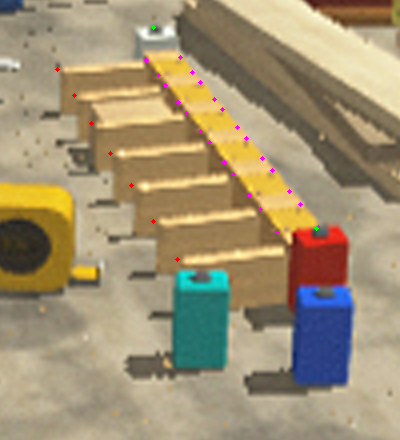

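View pics/tt.png

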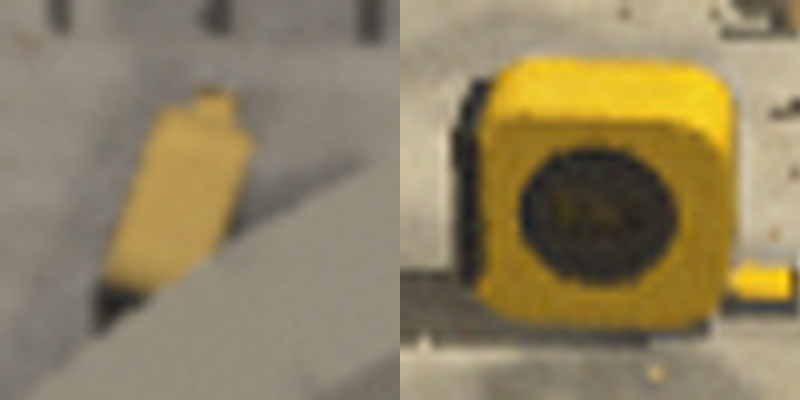

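```bash
python3 - <<'E'
from h import *
from scipy.spatial.transform import Rotation as Ro
print(Ro.from_rotvec(get_state()["tool_rot"]).as_matrix().round(3))
t=get_image("top");s=get_image("side")
print("hook top",ray(t,303.4,225,.012),"hook side tip",ray(s,274.3,237,.010))
f=[ray(s,u,v,.066) for u,v in((246,215.6),(266,216),(245,222),(264,222))];print(*[x.round(4) for x in f])
for a,b in((0,1),(2,3)): q=f[b]-f[a];print(np.degrees(np.arctan2(q[1],q[0])))
r=[ray(t,u,v,.066) for u,v in((307.7,231),(305.3,240.5),(297,230),(293.2,242))]
print(*[x.round(4) for x in r]);
for a,b in((1,0),(3,2)): q=r[b]-r[a];print(np.degrees(np.arctan2(q[1],q[0])))
E
```

```text
[[-0.    -0.963  0.27 ]
 [-0.001  0.27   0.963]
 [-1.    -0.    -0.001]]
hook top [ 0.50268533 -0.0784113   0.012     ] hook side tip [ 0.50417917 -0.08579867  0.01      ]
[ 0.4343 -0.0435  0.066 ] [ 0.487  -0.0612  0.066 ] [ 0.4225 -0.081   0.066 ] [ 0.4717 -0.0951  0.066 ]
-18.558468722159724
-16.012162378015
[ 0.4742 -0.0885  0.066 ] [ 0.4441 -0.0803  0.066 ] [ 0.4777 -0.0548  0.066 ] [ 0.4397 -0.0422  0.066 ]
-15.216353239198002
-18.275696404569384
```

```bash
python3 -m handwheel '[{"xyz":[3.2,-2.5,0],"angular":[0,0,-6]},{"xyz":[3.2,-2.5,0],"angular":[0,0,-6]},{"xyz":[3.2,-2.5,0],"angular":[0,0,-6]},{"xyz":[3.2,-2.5,0],"angular":[0,0,-6]},{"xyz":[3.2,-2.5,0],"angular":[0,0,-6]}]' 0 20
```

```text
time: 0.77
position: [0.3255, 0.5036, 0.1903]
tool_rot: [-0.6, 1.488, 0.614]
ft_force: [0.4, 0.8, 0.4]
grip_width: 0.708
```

```bash
python3 -m handwheel '[{"xyz":[2.5,-3.2,0],"angular":[0,0,-6]},{"xyz":[2.5,-3.2,0],"angular":[0,0,-6]},{"xyz":[2.5,-3.2,0],"angular":[0,0,-6]},{"xyz":[2.5,-3.2,0],"angular":[0,0,-6]},{"xyz":[2.5,-3.2,0],"angular":[0,0,-6]}]'; python3 -m handwheel '[{"xyz":[2,-3.6,0],"angular":[0,0,-6]},{"xyz":[2,-3.6,0],"angular":[0,0,-6]},{"xyz":[2,-3.6,0],"angular":[0,0,-6]},{"xyz":[2,-3.6,0],"angular":[0,0,-6]},{"xyz":[2,-3.6,0],"angular":[0,0,0]}]'; python3 -m handwheel '[{"xyz":[1.5,-3.8,0],"angular":[0,0,0]},{"xyz":[1.5,-3.8,0],"angular":[0,0,0]},{"xyz":[1,-3.8,0],"angular":[0,0,0]},{"xyz":[0,-3.8,0],"angular":[0,0,0]},{"xyz":[0,0,0],"angular":[0,0,0]}]'
python3 - <<'E'
from h import *
from scipy.spatial.transform import Rotation as Ro
s=get_state();print(s["joint_positions"].round(3),Ro.from_rotvec(s["tool_rot"]).as_matrix().round(3))
E
```

```text
time: 1.18
position: [0.4545, 0.3392, 0.1909]
tool_rot: [-0.168, 1.562, 0.185]
ft_force: [1.2, 1.0, -0.2]
grip_width: 0.324
time: 1.6
position: [0.5554, 0.157, 0.1923]
tool_rot: [0.182, 1.556, -0.162]
ft_force: [1.3, -0.3, -0.3]
grip_width: 0.025
time: 2.02
position: [0.5986, -0.0119, 0.1937]
tool_rot: [0.188, 1.55, -0.176]
ft_force: [0.1, -1.7, 0.3]
grip_width: 0.003
[-0.511  0.215  0.572  1.615 -0.126  1.332 -0.153] [[ 0.014  0.23   0.973]
 [ 0.006  0.973 -0.23 ]
 [-1.     0.009  0.012]]
```

```bash
python3 -m handwheel '[{"xyz":[1.1,-3.4,-2],"angular":[0,0,4]},{"xyz":[1.1,-3.4,-3],"angular":[0,0,4]},{"xyz":[1.1,-3,-3],"angular":[0,0,3]},{"xyz":[0.2,0,-2],"angular":[-0.3,0.8,0]},{"xyz":[0,0,0],"angular":[0,0,0]}]'
python3 - <<'E'
from h import *
from scipy.spatial.transform import Rotation as Ro
s=get_state();print(s["position"],s["joint_positions"].round(3),Ro.from_rotvec(s["tool_rot"]).as_matrix().round(3))
for n in("top","side"):
    d=get_image(n);cv2.imwrite(f"pics/{n}1.png",d["pixels"])
a=cv2.imread("pics/side1.png")[100:290,200:400];cv2.imwrite("pics/s1c.png",cv2.resize(a,None,fx=3,fy=3,interpolation=2))
E
```

```text
time: 2.43
position: [0.6337, -0.1063, 0.0982]
tool_rot: [0.032, 1.565, -0.021]
ft_force: [-0.8, 2.1, -0.1]
grip_width: 0.005
[ 0.63374745 -0.10627783  0.0982496 ] [-0.32   0.396  0.571  1.61  -0.234  1.198  0.267] [[ 0.006  0.034  0.999]
 [ 0.006  0.999 -0.034]
 [-1.     0.007  0.006]]
```

View pics/s1c.png

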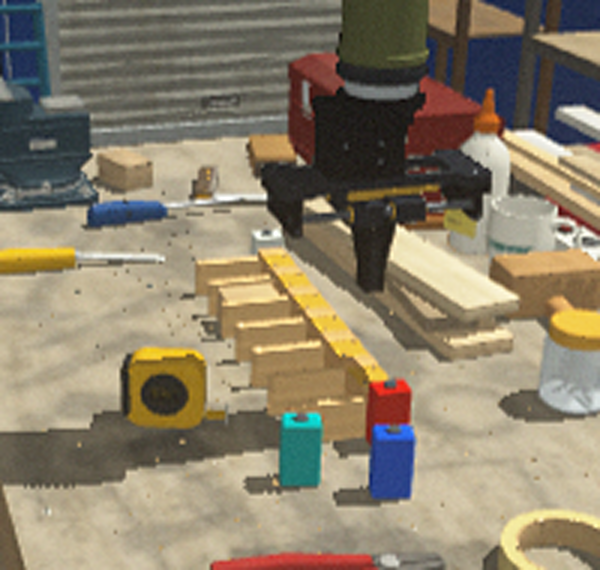

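View pics/top1.png

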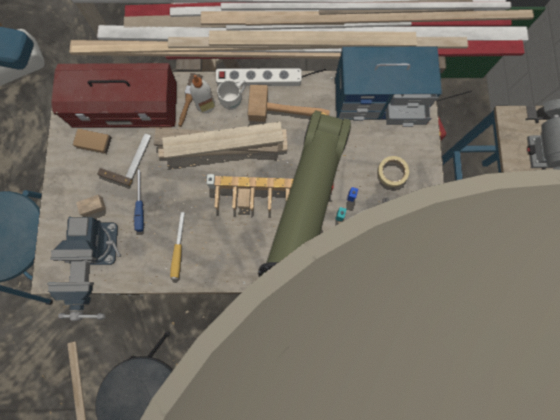

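```bash
python3 -m handwheel '[{"xyz":[0,-0.8,-1.5],"angular":[0,0,0]},{"xyz":[0,-0.2,-1.5],"angular":[0,0,0]},{"xyz":[0,0,-1.0],"angular":[0,0,0]},{"xyz":[0,0,-0.3],"angular":[0,0,0]},{"xyz":[0,0,0],"angular":[0,0,0]}]'
python3 - <<'E'
from h import *
d=get_image("side");print(proj(d,get_state()["position"]),get_state()["position"])
a=d["pixels"][160:260,260:380];cv2.imwrite("pics/s2c.png",cv2.resize(a,None,fx=6,fy=6,interpolation=2))
E
```

```text
time: 2.95
position: [0.6398, -0.1123, 0.0645]
tool_rot: [0.028, 1.547, -0.014]
ft_force: [0.5, 0.7, 0.2]
grip_width: 0.009
[324.02806611 217.46365175] [ 0.64001104 -0.11213564  0.06488305]
```

View pics/s2c.png

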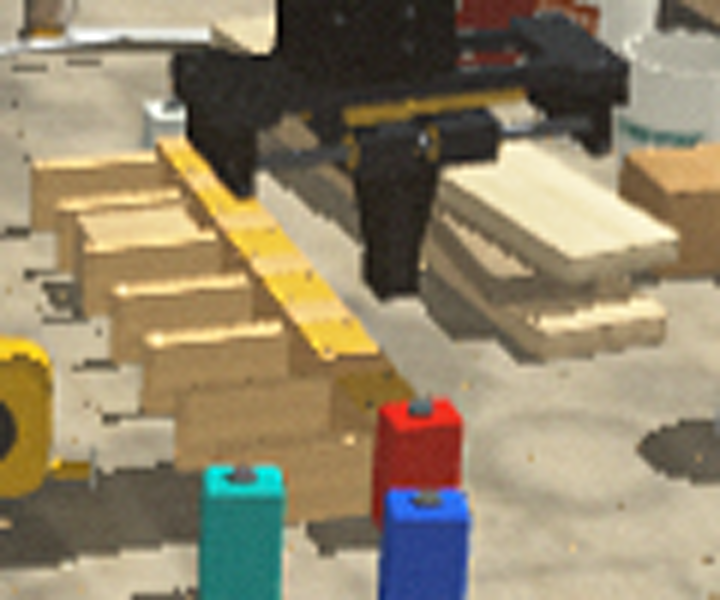

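```bash
python3 - <<'E'
from h import *
d=get_image("side");print(proj(d,np.array([.63375,-.1063,.0982])),ray(d,325.3,209.2,.0645),ray(d,324,196,.098))
s=get_state();print(s["position"],s["ft_force"],s["qd"].round(3))
a=d["pixels"][185:235,300:350];cv2.imwrite("pics/s3c.png",cv2.convertScaleAbs(cv2.resize(a,None,fx=12,fy=12,interpolation=0),alpha=2))
E
```

```text
[321.79762912 205.97736442] [ 0.66534724 -0.06225405  0.0645    ] [ 0.66729071 -0.04321612  0.098     ]
[ 0.64024706 -0.1124031   0.06523136] [ 0.65174725 -0.23109047  0.55945899] [ 0.003 -0.003  0.006 -0.008  0.002 -0.001 -0.   ]
```

View pics/s3c.png

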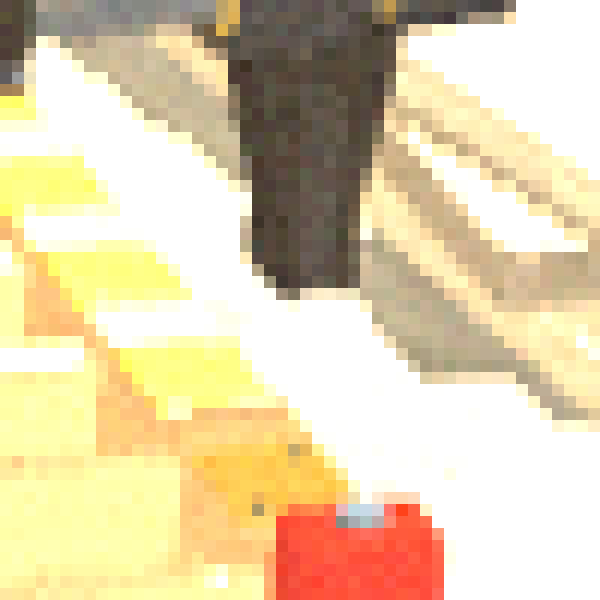

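```bash
python3 - <<'E'
from h import *
d=get_image("side");u=proj(d,np.array([.17566,.62517,.19055]));print(u)
a=cv2.imread("pics/side0.png")[60:140,90:190]
a=cv2.resize(a,None,fx=7,fy=7,interpolation=0);cv2.circle(a,tuple(int((k-o+.5)*7) for k,o in zip(u,(90,60))),4,(255,0,255),-1)
cv2.imwrite("pics/s4c.png",cv2.convertScaleAbs(a,alpha=2))
E
```

```text
[138.84740012 121.31230246]
```

View pics/s4c.png

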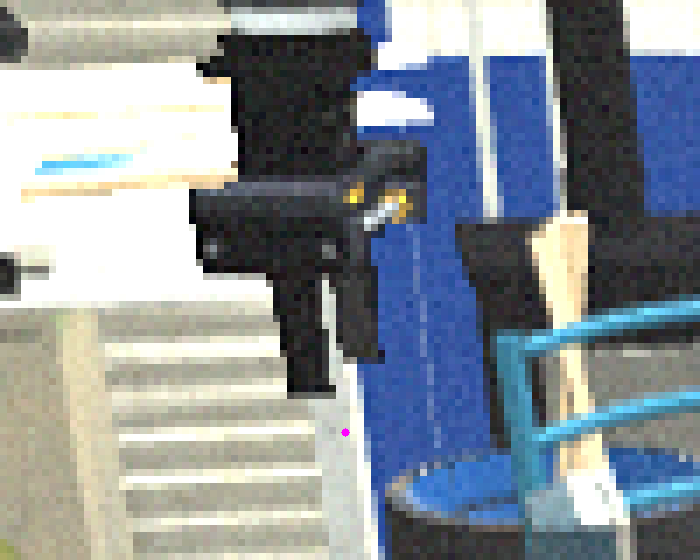

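```bash
python3 - <<'E'
from h import *
d=get_image("side")
for p,o in(([.17566,.62517,.19055],(138.1,113.9)),([.63375,-.1063,.0982],(324,196)),([.640,-.1124,.065],(325.3,209.2))):
    p=np.array(p);print(proj(d,p),o,[proj(d,p+[0,0,z]).round(1) for z in(.02,.025,.03)])
E
```

```text
[138.84740012 121.31230246] (138.1, 113.9) [array([138.2, 116.1]), array([138. , 114.8]), array([137.9, 113.5])]
[321.79762912 205.97736442] (324, 196) [array([322.2, 199.3]), array([322.3, 197.7]), array([322.4, 196. ])]
[324.0643938  217.46679456] (325.3, 209.2) [array([324.5, 211. ]), array([324.6, 209.3]), array([324.7, 207.7])]
```

```bash
python3 -m handwheel '[{"xyz":[-0.5,-0.2,0],"angular":[0,1.3,0]},{"xyz":[-0.1,0,-0.4],"angular":[0,0,0]},{"xyz":[0,0,-0.4],"angular":[0,0,0]},{"xyz":[0,0,-0.4],"angular":[0,0,0]},{"xyz":[0,0,0],"angular":[0,0,0]}]'
```

```text
time: 3.57
position: [0.6362, -0.1146, 0.055]
tool_rot: [0.027, 1.564, -0.014]
ft_force: [0.2, 0.2, -0.8]
grip_width: 0.007
```

```bash
python3 -m handwheel '[{"xyz":[-0.2,0,-0.4],"angular":[0,0.3,0]},{"xyz":[0,0,-0.3],"angular":[0,0,0]},{"xyz":[0,0,-0.2],"angular":[0,0,0]},{"xyz":[0,0,0],"angular":[0,0,0]}]'
```

```text
time: 3.9
position: [0.6337, -0.1143, 0.0445]
tool_rot: [0.027, 1.57, -0.014]
ft_force: [-0.5, -0.2, -0.4]
grip_width: 0.01
```

```bash
python3 -m handwheel '[{"xyz":[0,0,-0.3],"angular":[0,0,0]},{"xyz":[0,0,-0.3],"angular":[0,0,0]},{"xyz":[0,0,0],"angular":[0,0,0]}]'
python3 - <<'E'
from h import *
d=get_image("side");print(proj(d,get_state()["position"]))
a=d["pixels"][185:235,300:350];cv2.imwrite("pics/s5c.png",cv2.convertScaleAbs(cv2.resize(a,None,fx=12,fy=12,interpolation=0),alpha=2))
E
```

```text
time: 4.15
position: [0.6337, -0.1143, 0.0378]
tool_rot: [0.027, 1.57, -0.014]
ft_force: [-0.0, 0.4, -0.1]
grip_width: 0.004
[321.73093684 226.68583179]
```

View pics/s5c.png

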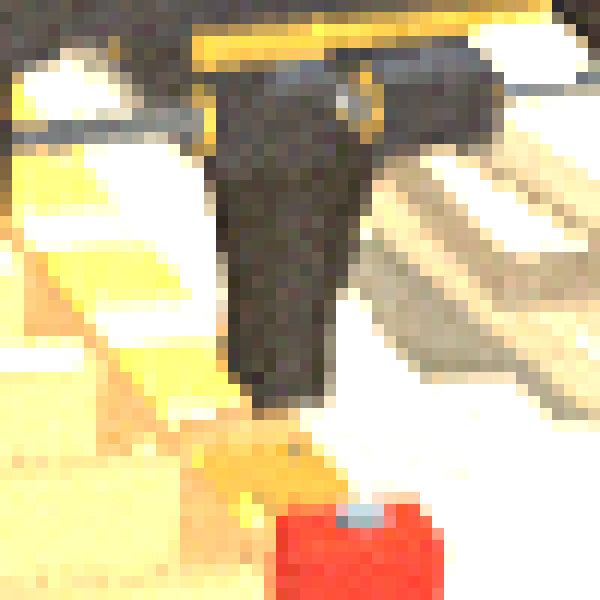

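```bash
python3 -m handwheel '[{"xyz":[0,0,-0.4],"angular":[0,0,0]},{"xyz":[0,0,-0.4],"angular":[0,0,0]},{"xyz":[0,0,-0.2],"angular":[0,0,0]},{"xyz":[0,0,0],"angular":[0,0,0]}]'
python3 - <<'E'
from h import *
d=get_image("side");print(proj(d,get_state()["position"]))
a=d["pixels"][185:235,300:350];cv2.imwrite("pics/s6c.png",cv2.convertScaleAbs(cv2.resize(a,None,fx=12,fy=12,interpolation=0),alpha=2))
E
```

```text
time: 4.53
position: [0.6341, -0.1144, 0.0273]
tool_rot: [0.027, 1.569, -0.014]
ft_force: [-0.4, 0.2, 0.5]
grip_width: 0.006
[321.62751145 230.05855689]
```

View pics/s6c.png

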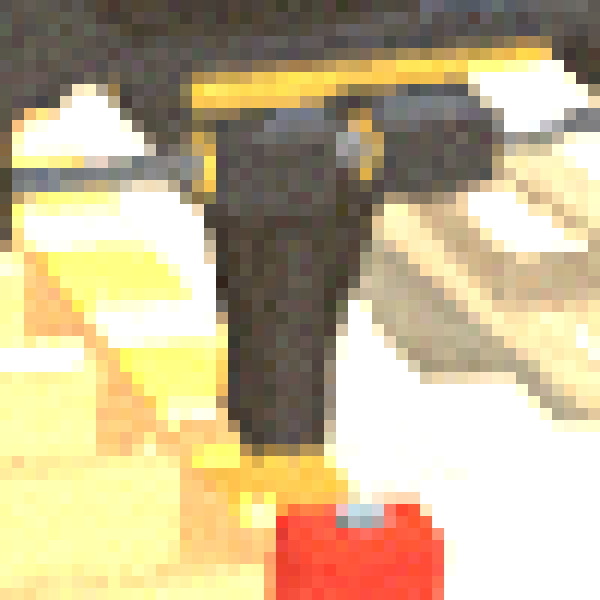

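```bash
python3 -m handwheel '[{"xyz":[-0.3,0,-0.2],"angular":[0,0,0]},{"xyz":[0,0,-0.2],"angular":[0,0,0]},{"xyz":[0,0,-0.2],"angular":[0,0,0]},{"xyz":[0,0,0],"angular":[0,0,0]}]'

```

```text
time: 4.92
position: [0.6309, -0.1145, 0.0211]
tool_rot: [0.027, 1.568, -0.014]
ft_force: [0.2, 0.8, -0.0]
grip_width: 0.003
```

```bash
python3 -m handwheel '[{"xyz":[0,0,-0.2],"angular":[0,0,0]},{"xyz":[0,0,0],"angular":[0,0,0]}]'
python3 -m handwheel '[{"xyz":[0,0,-0.2],"angular":[0,0,0]},{"xyz":[0,0,0],"angular":[0,0,0]}]'
python3 - <<'E'
from h import *
d=get_image("side");print(proj(d,get_state()["position"]))
a=d["pixels"][185:235,300:350];cv2.imwrite("pics/s7c.png",cv2.convertScaleAbs(cv2.resize(a,None,fx=12,fy=12,interpolation=0),alpha=2))
E
```

```text
time: 5.08
position: [0.6309, -0.1145, 0.0189]
tool_rot: [0.027, 1.568, -0.014]
ft_force: [0.3, -0.5, 0.2]
grip_width: 0.004
time: 5.25
position: [0.631, -0.1145, 0.0168]
tool_rot: [0.027, 1.568, -0.014]
ft_force: [-0.3, 0.2, -0.3]
grip_width: 0.007
[320.49416209 233.47746061]
```

View pics/s7c.png

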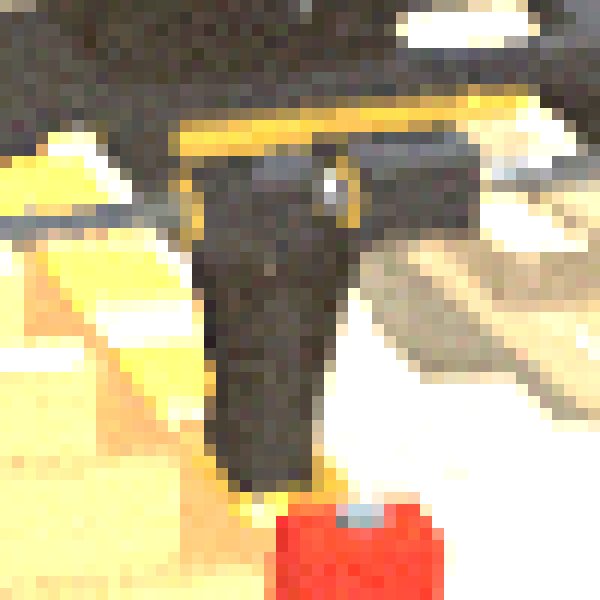

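```bash
python3 -m handwheel '[{"xyz":[0,0,-0.2],"angular":[0,0,0]},{"xyz":[0,0,0],"angular":[0,0,0]}]'
python3 -m handwheel '[{"xyz":[0,0,-0.2],"angular":[0,0,0]},{"xyz":[0,0,0],"angular":[0,0,0]}]'
python3 -m handwheel '[{"xyz":[0,0,-0.1],"angular":[0,0,0]},{"xyz":[0,0,0],"angular":[0,0,0]}]'
```

```text
time: 5.47
position: [0.632, -0.1148, 0.0159]
tool_rot: [0.027, 1.566, -0.014]
ft_force: [0.6, 0.3, 0.1]
grip_width: 0.003
time: 5.63
position: [0.6326, -0.1148, 0.0162]
tool_rot: [0.028, 1.565, -0.013]
ft_force: [0.0, -0.3, 0.1]
grip_width: 0.003
time: 5.8
position: [0.6331, -0.115, 0.0157]
tool_rot: [0.028, 1.564, -0.014]
ft_force: [0.2, 1.0, 0.6]
grip_width: 0.003
```

```bash
python3 -m handwheel '[{"xyz":[-0.1,0,-0.3],"angular":[0,0.3,0]}]'
python3 -m handwheel '[{"xyz":[-0.1,0,-0.3],"angular":[0,0.2,0]}]';python3 - <<'E'
from h import *
s=get_state();print(s["joint_positions"].round(3),s["ft_force"],s["torque"],s["joint_torque"].round(2),s["position"])
E
```

```text
time: 5.88
position: [0.633, -0.115, 0.0154]
tool_rot: [0.028, 1.568, -0.013]
ft_force: [-8.0, 2.3, 32.5]
grip_width: 0.008
time: 5.97
position: [0.6329, -0.115, 0.0155]
tool_rot: [0.029, 1.57, -0.012]
ft_force: [-6.7, 2.0, 19.9]
grip_width: 0.006
[-0.278  0.486  0.543  1.674 -0.292  1.063  0.331] [-6.65319981  1.97251815 19.90352253] [0.28818263 1.58129484 0.00264261] [  0.36 -38.13   6.29 -22.12  -0.22  -2.38  -0.  ] [ 0.63288165 -0.11495077  0.01550025]
```

```bash
python3 - <<'E'
from h import *
d=get_image("side");print(proj(d,get_state()["position"]))
a=d["pixels"][205:235,305:345];cv2.imwrite("pics/s8c.png",cv2.convertScaleAbs(cv2.resize(a,None,fx=16,fy=16,interpolation=0),alpha=2))
for x in(-.015,.015):
  for y in(-.0095,.0095): print(x,y,proj(d,np.array([.6337+x,-.115+y,.046])))
E
```

```text
[321.07406081 233.92754794]
-0.015 -0.0095 [318.2644827  226.45778848]
-0.015 0.0095 [315.66334571 223.44466161]
0.015 -0.0095 [328.27618183 225.07923386]
0.015 0.0095 [325.55612641 222.10652712]
```

View pics/s8c.png

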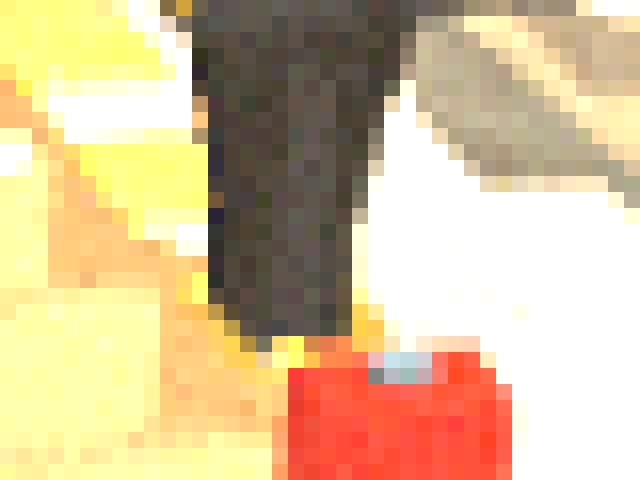

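```bash
python3 -m handwheel '[{"xyz":[0,0,-0.15],"angular":[0,0,0]},{"xyz":[0,0,-0.15],"angular":[0,0,0]},{"xyz":[0,0.8,-0.15],"angular":[0,0,0]},{"xyz":[0,0.8,-0.15],"angular":[0,0,0]}]'
```

```text
time: 6.35
position: [0.6346, -0.1065, 0.0156]
tool_rot: [0.028, 1.564, -0.021]
ft_force: [-0.6, -5.0, 7.1]
grip_width: 0.003
```

```bash
python3 -m handwheel '[{"xyz":[0,0.8,-0.15],"angular":[0,0,0]},{"xyz":[0,0.8,-0.15],"angular":[0,0.1,0]},{"xyz":[0,0.8,-0.15],"angular":[0,0,0]}]'
```

```text
time: 6.6
position: [0.6375, -0.0947, 0.0156]
tool_rot: [0.022, 1.557, -0.037]
ft_force: [-0.5, -5.1, 8.1]
grip_width: 0.006
```

```bash
python3 -m handwheel '[{"xyz":[-0.15,0.9,-0.15],"angular":[0,0.4,0]},{"xyz":[-0.15,0.9,-0.15],"angular":[0,0.4,0]},{"xyz":[-0.1,0.9,-0.15],"angular":[0,0.2,0]},{"xyz":[-0.1,0.9,-0.15],"angular":[0,0.2,0]},{"xyz":[-0.1,0.9,-0.15],"angular":[0,0.2,0]}]'
```

```text
time: 7.02
position: [0.6384, -0.0688, 0.0158]
tool_rot: [0.013, 1.564, -0.064]
ft_force: [0.6, -5.4, 6.9]
grip_width: 0.006
```

```bash
python3 -m handwheel '[{"xyz":[-0.2,0.9,-0.15],"angular":[0,0.2,0]},{"xyz":[-0.2,0.9,-0.15],"angular":[0,0.2,0]}]'; python3 - <<'E'
from h import *
from scipy.spatial.transform import Rotation as Ro
s=get_state();print(s["position"],s["ft_force"],Ro.from_rotvec(s["tool_rot"]).as_matrix().round(3))
d=get_image("side")
a=d["pixels"][185:235,290:345];cv2.imwrite("pics/s9c.png",cv2.convertScaleAbs(cv2.resize(a,None,fx=12,fy=12,interpolation=0),alpha=2))
E
```

```text
time: 7.18
position: [0.6377, -0.058, 0.0159]
tool_rot: [0.009, 1.563, -0.074]
ft_force: [0.9, -4.0, 6.6]
grip_width: 0.006
[ 0.63773565 -0.05801322  0.01587194] [ 0.89201316 -4.00026834  6.60732266] [[ 0.006  0.053  0.999]
 [-0.041  0.998 -0.053]
 [-0.999 -0.041  0.009]]
```

View pics/s9c.png

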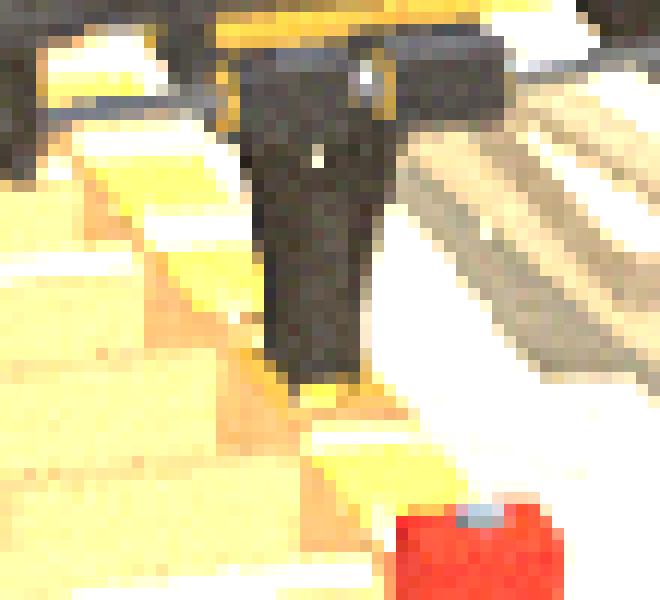

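```bash
python3 -m handwheel '[{"xyz":[-0.1,0.1,-0.15],"angular":[1,0.2,0]},{"xyz":[-0.1,0.9,-0.15],"angular":[1,0.2,0]},{"xyz":[-0.1,0.9,-0.15],"angular":[1,0.2,0]},{"xyz":[-0.1,0.9,-0.15],"angular":[1,0.2,0]},{"xyz":[-0.1,0.9,-0.15],"angular":[1,0.2,0]}]'
```

```text
time: 7.65
position: [0.6394, -0.0349, 0.0157]
tool_rot: [0.07, 1.567, -0.022]
ft_force: [-0.0, -4.7, 8.0]
grip_width: 0.001
```

```bash
python3 -m handwheel '[{"xyz":[-0.15,0.9,-0.15],"angular":[0.4,0.2,0]},{"xyz":[-0.15,0.9,-0.15],"angular":[0.4,0.2,0]},{"xyz":[-0.15,0.9,-0.15],"angular":[0.4,0.2,0]},{"xyz":[-0.1,0.9,-0.15],"angular":[0.4,0.2,0]},{"xyz":[-0.1,0.9,-0.15],"angular":[0.3,0.2,0]}]'
```

```text
time: 8.07
position: [0.641, -0.0117, 0.0158]
tool_rot: [0.091, 1.566, -0.025]
ft_force: [-0.7, -5.8, 7.7]
grip_width: 0.006
```

```bash
python3 -m handwheel '[{"xyz":[-0.25,0.9,-0.15],"angular":[0,0.2,0]},{"xyz":[-0.25,0.9,-0.15],"angular":[0,0.2,0]},{"xyz":[-0.2,0.3,-0.15],"angular":[0,0.2,0]},{"xyz":[0,0,-0.15],"angular":[0,0,0]}]'; python3 - <<'E'
from h import *
from scipy.spatial.transform import Rotation as Ro
s=get_state();print(s["position"],s["ft_force"],Ro.from_rotvec(s["tool_rot"]).as_matrix().round(3))
d=get_image("side")
a=d["pixels"][165:215,275:330];cv2.imwrite("pics/s10c.png",cv2.convertScaleAbs(cv2.resize(a,None,fx=12,fy=12,interpolation=0),alpha=2))
E
```

```text
time: 8.4
position: [0.64, -0.0005, 0.0157]
tool_rot: [0.087, 1.564, -0.038]
ft_force: [-7.7, 2.0, 13.0]
grip_width: 0.007
[ 6.39992676e-01 -4.80490714e-04  1.56614778e-02] [-7.71824843  1.98903701 13.034325  ] [[ 0.007  0.08   0.997]
 [ 0.031  0.996 -0.08 ]
 [-0.999  0.032  0.005]]
```

View pics/s10c.png

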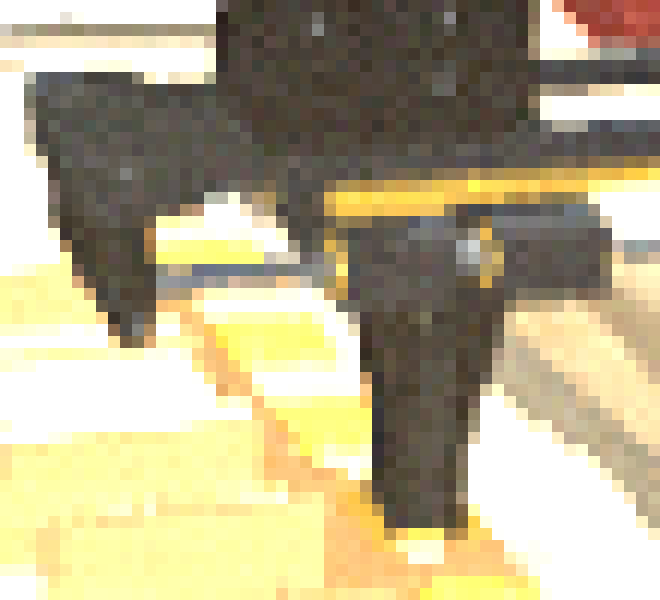

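```bash
python3 - <<'E'
from h import *
d=get_image("side")
for y in(-.03,.007,.04):
  for z in(.03,.046,.06,.08,.1): print(y,z,[proj(d,np.array([x,y,z])).round(1) for x in(.545,.556)])
cv2.imwrite("pics/side11.png",cv2.convertScaleAbs(cv2.resize(d["pixels"][80:260,200:400],None,fx=4,fy=3.3,interpolation=2),alpha=1.5))
E
```

```text
-0.03 0.03 [array([282.1, 220.2]), array([285.7, 219.7])]
-0.03 0.046 [array([282.2, 215.3]), array([285.8, 214.8])]
-0.03 0.06 [array([282.3, 210.9]), array([285.9, 210.4])]
-0.03 0.08 [array([282.4, 204.6]), array([286.1, 204.2])]
-0.03 0.1 [array([282.6, 198.2]), array([286.2, 197.8])]
0.007 0.03 [array([278.3, 214.9]), array([281.8, 214.4])]
0.007 0.046 [array([278.4, 210. ]), array([281.9, 209.6])]
0.007 0.06 [array([278.5, 205.7]), array([282. , 205.3])]
0.007 0.08 [array([278.6, 199.6]), array([282.1, 199.2])]
0.007 0.1 [array([278.6, 193.3]), array([282.2, 192.9])]
0.04 0.03 [array([275.1, 210.3]), array([278.5, 209.9])]
0.04 0.046 [array([275.1, 205.6]), array([278.6, 205.2])]
0.04 0.06 [array([275.2, 201.4]), array([278.6, 201. ])]
0.04 0.08 [array([275.2, 195.3]), array([278.7, 194.9])]
0.04 0.1 [array([275.3, 189.2]), array([278.8, 188.8])]
```

View pics/side11.png

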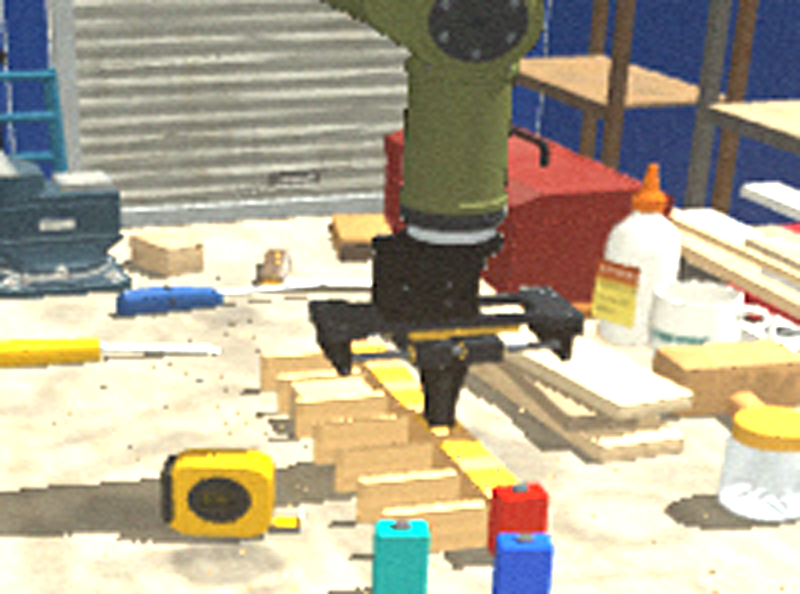

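```bash
python3 -m handwheel '[{"xyz":[0,0,3.5],"angular":[0,0,0]},{"xyz":[0,0,3.5],"angular":[-1,0.2,0]},{"xyz":[-1.5,-0.5,2.5],"angular":[-0.8,0.2,7]},{"xyz":[-2.5,-0.8,1],"angular":[0,0,7]},{"xyz":[-2.5,-0.8,0],"angular":[0,0,7]}]' 0; python3 -m handwheel '[{"xyz":[-2.5,-0.8,0],"angular":[0,0,7]},{"xyz":[-2.5,-0.8,0],"angular":[0,0,7]},{"xyz":[-2.5,-0.8,0],"angular":[0,0,7]},{"xyz":[-2.5,-0.8,0],"angular":[0,0,7]},{"xyz":[-2.5,-0.8,0],"angular":[0,0,7]}]' 7.5;  python3 -m handwheel '[{"xyz":[-1.2,-0.8,0],"angular":[0,0,7]},{"xyz":[0,0,0],"angular":[0,0,7]},{"xyz":[0,0,0],"angular":[0,0,6]},{"xyz":[0,0,0],"angular":[0,0,0]}]'
cat >> h.py <<'E'
from scipy.spatial.transform import Rotation as Ro
def st():
    s=get_state();R=Ro.from_rotvec(s["tool_rot"]).as_matrix()
    print("pos",s["position"].round(4),"f",s["ft_force"].round(1),"w",round(s["grip_width"],3),"jaw",round(np.degrees(np.arctan2(R[1,2],R[0,2])),1),"down",R[:,0].round(3),"q",s["joint_positions"].round(2))
E
python3 -c "
from h import *
st()"
```

```text
time: 8.92
position: [0.5744, -0.0201, 0.1205]
tool_rot: [-0.24, 1.562, 0.226]
ft_force: [-0.2, -0.6, -0.4]
grip_width: 0.006
time: 9.33
position: [0.4449, -0.0608, 0.12]
tool_rot: [-0.726, 1.447, 0.71]
ft_force: [0.3, -1.3, 0.9]
grip_width: 0.297
time: 9.67
position: [0.4253, -0.0709, 0.1179]
tool_rot: [-0.996, 1.33, 0.988]
ft_force: [0.1, 0.1, -0.2]
grip_width: 0.603
pos [ 0.4253 -0.0709  0.1179] f [ 0.1  0.1 -0.2] w 0.603 jaw 73.3 down [ 0.005 -0.002 -1.   ] q [-0.46 -0.14  0.53  2.08  0.08  1.18  1.31]
```

```bash
python3 -m handwheel '[{"xyz":[1.7,0.5,0],"angular":[0,0,0]},{"xyz":[0.5,0.1,-2],"angular":[0,0,0]},{"xyz":[0,0,-2],"angular":[0,0,0]},{"xyz":[0,0,-1],"angular":[0,0,0]},{"xyz":[0,0,0],"angular":[0,0,0]}]'
python3 - <<'E'
from h import *
st()
d=get_image("side")
cv2.imwrite("pics/s12.png",cv2.convertScaleAbs(cv2.resize(d["pixels"][130:270,190:330],None,fx=4.2,fy=4.2,interpolation=2),alpha=1.5))
t=get_image("top");cv2.imwrite("pics/t12.png",cv2.resize(t["pixels"][160:270,190:370],None,fx=4.4,fy=4.4,interpolation=2))
E
```

```text
time: 10.08
position: [0.4497, -0.0642, 0.0664]
tool_rot: [-0.985, 1.332, 0.974]
ft_force: [-0.8, -0.6, 0.6]
grip_width: 0.854
pos [ 0.4497 -0.0642  0.0664] f [-0.8 -0.6  0.6] w 0.854 jaw 72.4 down [ 0.009 -0.001 -1.   ] q [-0.47 -0.01  0.55  2.09  0.01  1.05  1.34]
```

View pics/s12.png

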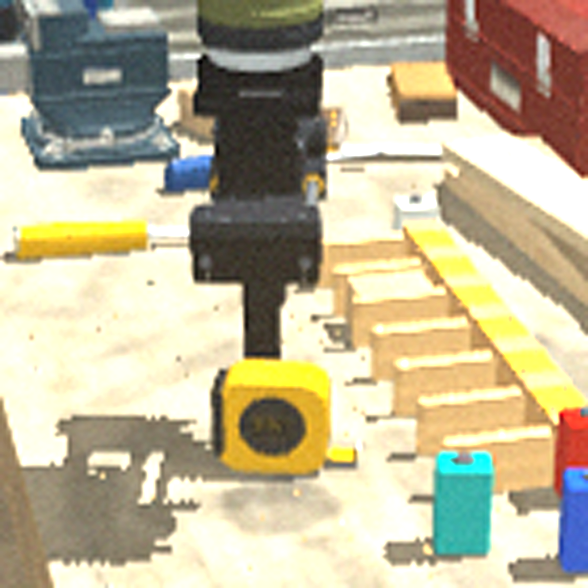

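View pics/t12.png

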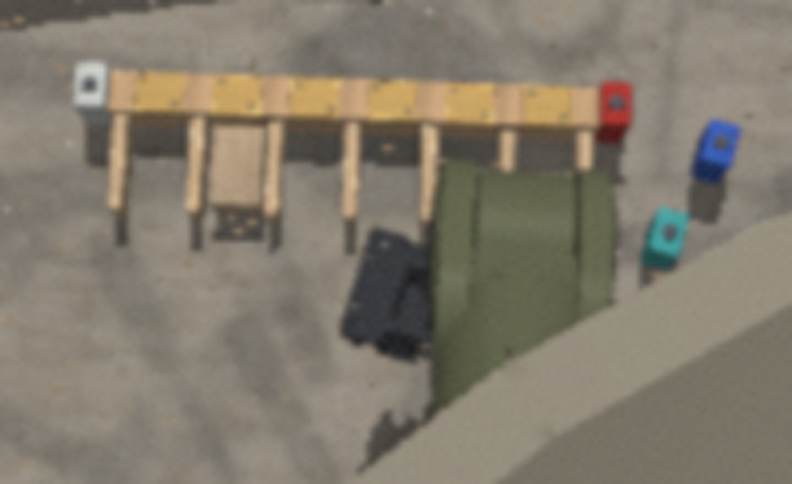

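```bash
python3 - <<'E'
from h import *
d=get_image("side")
f=lambda p:((proj(d,np.array(p))-[190,130])*4.2).round()
print(f([.436,-.107,.096]),f([.463,-.022,.096]),f([.436,-.107,.066]))
print(f([.4475,-.0645,.066]))
E
```

```text
[261. 359.] [269. 301.] [261. 402.]
[262. 371.]
```

```bash
python3 -m handwheel '[{"xyz":[0,0,-2],"angular":[0,0.3,0]},{"xyz":[-0.2,0,-2],"angular":[0,0,0]},{"xyz":[0,0,-1.5],"angular":[0,0,0]},{"xyz":[0,0,-0.5],"angular":[0,0,0]},{"xyz":[0,0,0],"angular":[0,0,0]}]'
python3 -c "
from h import *
st()"
```

```text
time: 10.65
position: [0.4553, -0.064, 0.0126]
tool_rot: [-0.985, 1.322, 0.967]
ft_force: [0.3, -0.6, 0.5]
grip_width: 0.865
pos [ 0.4553 -0.064   0.0126] f [ 0.3 -0.6  0.5] w 0.865 jaw 72.3 down [ 0.02   0.001 -1.   ] q [-0.45  0.08  0.56  2.14 -0.06  0.92  1.4 ]
```

```bash
python3 -m handwheel '[{"xyz":[-0.4,-0.2,-0.3],"angular":[0,1.1,0]},{"xyz":[-0.2,0,-0.4],"angular":[0,0,0]},{"xyz":[0,0,-0.2],"angular":[0,0,0]},{"xyz":[0,0,0],"angular":[0,0,0]}]'
python3 -m handwheel '[{"xyz":[0,0,0],"angular":[0,0,0]},{"xyz":[0,0,0],"angular":[0,0,0]},{"xyz":[0,0,0],"angular":[0,0,0]},{"xyz":[0,0,0],"angular":[0,0,0]},{"xyz":[0,0,0],"angular":[0,0,0]}]' 3 10
python3 -c "
from h import *
st()"
```

```text
time: 10.98
position: [0.4517, -0.0662, 0.0063]
tool_rot: [-0.978, 1.335, 0.977]
ft_force: [-0.2, -0.1, 0.5]
grip_width: 0.859
time: 11.4
position: [0.4529, -0.0661, 0.0076]
tool_rot: [-0.979, 1.333, 0.975]
ft_force: [-0.4, 0.1, 0.4]
grip_width: 0.568
pos [ 0.4529 -0.0661  0.0076] f [-0.4  0.1  0.4] w 0.568 jaw 72.3 down [ 0.007  0.003 -1.   ] q [-0.45  0.09  0.56  2.14 -0.07  0.92  1.41]
```

```bash
python3 -m handwheel '[{"xyz":[0,0,0],"angular":[0,0,0]},{"xyz":[0,0,0],"angular":[0,0,0]},{"xyz":[0,0,0],"angular":[0,0,0]},{"xyz":[0,0,0],"angular":[0,0,0]}]' 3 10
python3 - <<'E'
from h import *
st()
d=get_image("side")
cv2.imwrite("pics/s13.png",cv2.convertScaleAbs(cv2.resize(d["pixels"][180:270,200:320],None,fx=6,fy=6,interpolation=2),alpha=1.5))
E
```

```text
time: 11.73
position: [0.4533, -0.0656, 0.0079]
tool_rot: [-0.979, 1.332, 0.976]
ft_force: [-0.6, 0.3, 1.1]
grip_width: 0.419
pos [ 0.4533 -0.0656  0.0079] f [-0.6  0.3  1.1] w 0.419 jaw 72.3 down [ 0.008  0.003 -1.   ] q [-0.45  0.09  0.56  2.14 -0.07  0.92  1.41]
```

View pics/s13.png

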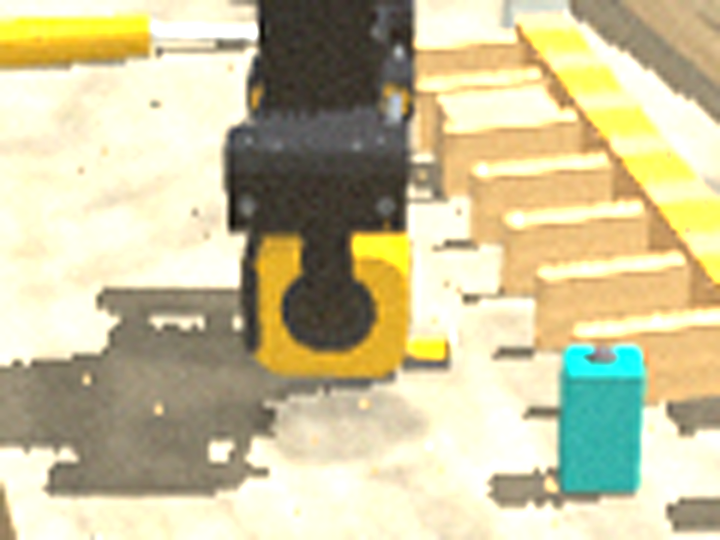

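```bash
python3 -m handwheel '[{"xyz":[0,1.2,0],"angular":[0,0,3]},{"xyz":[0,1.5,0],"angular":[0,0,3]},{"xyz":[0,1.5,0],"angular":[0,0,3]},{"xyz":[0,1.5,0],"angular":[0,0,3]},{"xyz":[0,1,0],"angular":[0,0,2]}]'
python3 -c "
from h import *
st()"
```

```text
time: 12.2
position: [0.4526, 0.0047, 0.0078]
tool_rot: [-1.177, 1.223, 1.173]
ft_force: [0.1, -0.5, 0.2]
grip_width: 0.414
pos [0.4526 0.0047 0.0078] f [ 0.1 -0.5  0.2] w 0.414 jaw 87.4 down [ 0.007  0.003 -1.   ] q [-0.53  0.08  0.48  2.15 -0.05  0.92  1.5 ]
```

```bash
python3 -m handwheel '[{"xyz":[0,0.5,0],"angular":[0,0,0.2]},{"xyz":[0.5,0,0],"angular":[0,0,0]},{"xyz":[0,0,0],"angular":[0,0,0]}]'
python3 - <<'E'
from h import *
st()
d=get_image("side")
cv2.imwrite("pics/s14.png",cv2.convertScaleAbs(cv2.resize(d["pixels"][160:260,200:340],None,fx=5,fy=5,interpolation=2),alpha=1.5))
t=get_image("top");cv2.imwrite("pics/t14.png",cv2.resize(t["pixels"][160:270,190:370],None,fx=4.4,fy=4.4,interpolation=2))
E
```

```text
time: 12.45
position: [0.4556, 0.0159, 0.0078]
tool_rot: [-1.186, 1.218, 1.188]
ft_force: [0.9, 0.0, -1.3]
grip_width: 0.412
pos [0.4556 0.0159 0.0078] f [ 0.9  0.  -1.3] w 0.412 jaw 88.3 down [ 0.002  0.004 -1.   ] q [-0.54  0.09  0.47  2.14 -0.06  0.92  1.5 ]
```

View pics/s14.png

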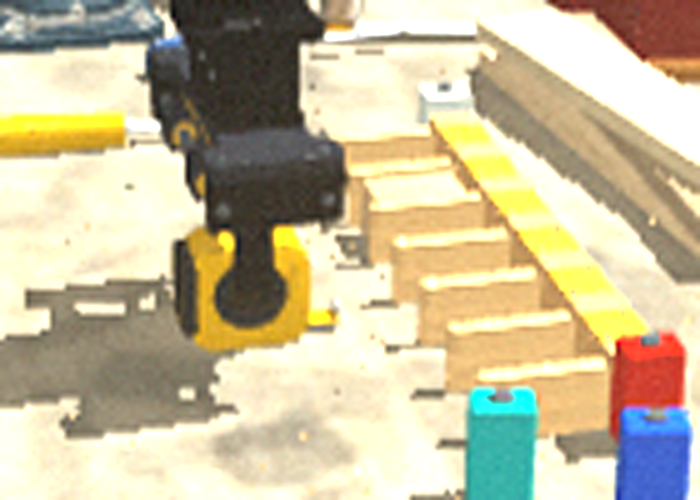

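View pics/t14.png

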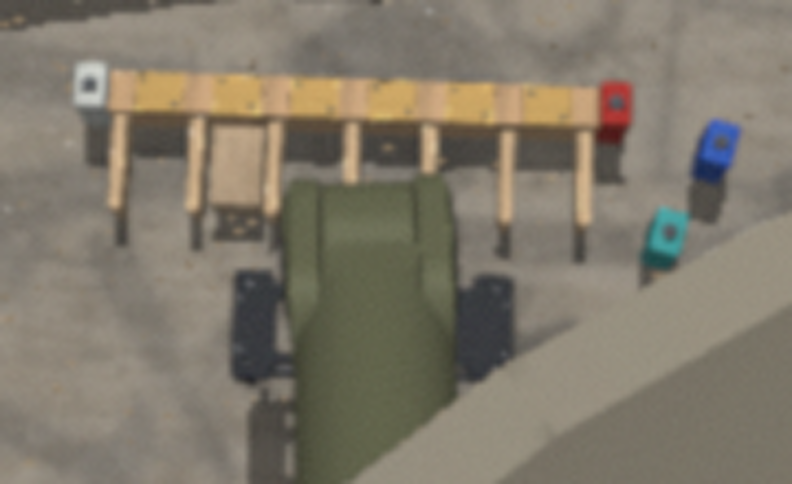

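```bash
python3 -m handwheel '[{"xyz":[0,-0.6,0],"angular":[0,0,-0.7]},{"xyz":[0,0,0],"angular":[0,0,0]},{"xyz":[0,0,0],"angular":[0,0,0]}]'
python3 -c "
from h import *
st()"
```

```text
time: 12.8
position: [0.4556, 0.0091, 0.0077]
tool_rot: [-1.174, 1.224, 1.177]
ft_force: [-1.2, 1.5, 0.0]
grip_width: 0.413
pos [0.4556 0.0091 0.0077] f [-1.2  1.5  0. ] w 0.413 jaw 87.4 down [ 0.003  0.005 -1.   ] q [-0.53  0.09  0.48  2.14 -0.06  0.92  1.5 ]
```

```bash
python3 -m handwheel '[{"xyz":[1.2,0,0],"angular":[0,0,0]},{"xyz":[1.2,0,0],"angular":[0,0,0]},{"xyz":[0.8,0,0],"angular":[0,0,0]},{"xyz":[0,0,0],"angular":[0,0,0]},{"xyz":[0,0,0],"angular":[0,0,0]}]'
python3 - <<'E'
from h import *
st()
d=get_image("side")
cv2.imwrite("pics/s15.png",cv2.convertScaleAbs(cv2.resize(d["pixels"][160:260,200:340],None,fx=5,fy=5,interpolation=2),alpha=1.5))
E
```

```text
time: 13.22
position: [0.4856, 0.0076, 0.0074]
tool_rot: [-1.167, 1.231, 1.179]
ft_force: [-4.6, 1.0, 6.6]
grip_width: 0.416
pos [0.4856 0.0076 0.0074] f [-4.6  1.   6.6] w 0.416 jaw 87.2 down [-0.004  0.006 -1.   ] q [-0.51  0.16  0.48  2.06 -0.1   0.94  1.55]
```

View pics/s15.png

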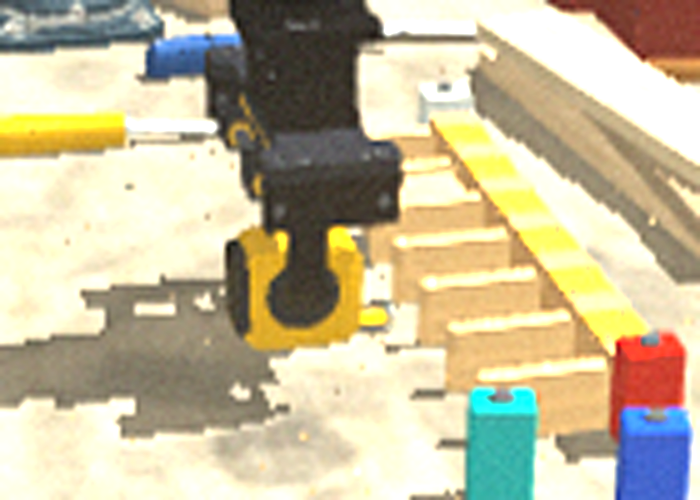

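```bash
python3 -m handwheel '[{"xyz":[1,0.1,0],"angular":[0,0,0.3]},{"xyz":[1.2,-0.05,0],"angular":[0,0,0]},{"xyz":[1.2,-0.05,0],"angular":[0,0.2,0]},{"xyz":[0.5,0,0],"angular":[0,0,0]},{"xyz":[0,0,0],"angular":[0,0,0]}]'
python3 - <<'E'
from h import *
st()
d=get_image("side")
cv2.imwrite("pics/s16.png",cv2.convertScaleAbs(cv2.resize(d["pixels"][160:260,220:340],None,fx=6,fy=6,interpolation=2),alpha=1.5))
t=get_image("top");cv2.imwrite("pics/t16.png",cv2.resize(t["pixels"][160:270,190:370],None,fx=4.4,fy=4.4,interpolation=2))
E
```

```text
time: 13.68
position: [0.52, 0.0072, 0.0073]
tool_rot: [-1.164, 1.238, 1.194]
ft_force: [-1.0, 1.5, 2.1]
grip_width: 0.415
pos [0.52   0.0072 0.0073] f [-1.   1.5  2.1] w 0.415 jaw 87.5 down [-0.018  0.007 -1.   ] q [-0.49  0.25  0.48  1.97 -0.15  0.97  1.59]
```

View pics/s16.png

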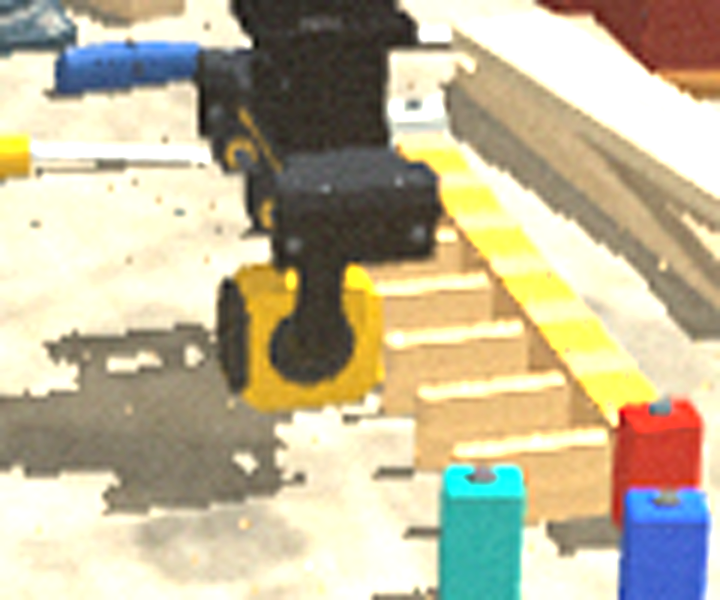

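View pics/t16.png

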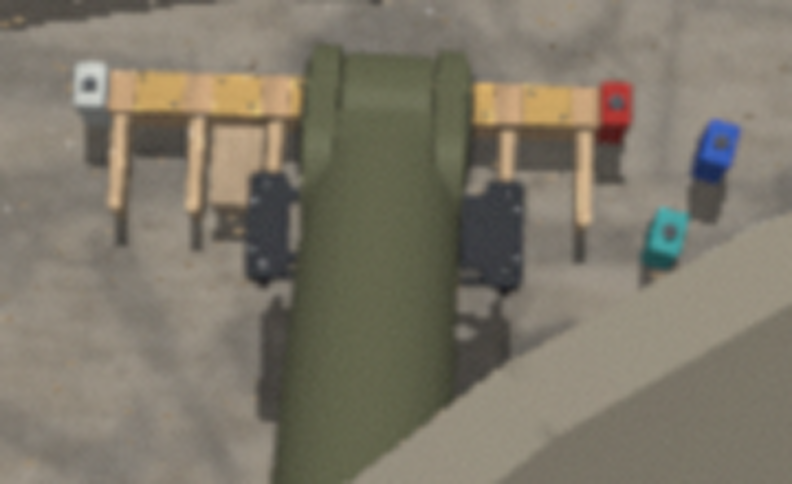

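```bash
python3 -m handwheel '[{"xyz":[0.8,0,0],"angular":[0,-1,0]},{"xyz":[0.2,0,0],"angular":[0,0,0]},{"xyz":[0,0,0],"angular":[0,0,0]}]'
python3 -c "
from h import *
st()"
python3 -m handwheel '[{"xyz":[0,0,0],"angular":[0,0,0]},{"xyz":[0,0,0],"angular":[0,0,0]},{"xyz":[0,0,0],"angular":[0,0,0]},{"xyz":[0,0,0],"angular":[0,0,0]},{"xyz":[0,0,0],"angular":[0,0,0]}]' 7
python3 -c "
from h import *
st()"
```

```text
time: 14.03
position: [0.5284, 0.0071, 0.0068]
tool_rot: [-1.172, 1.224, 1.181]
ft_force: [-0.6, 1.0, 1.1]
grip_width: 0.412
pos [0.5284 0.0071 0.0068] f [-0.6  1.   1.1] w 0.412 jaw 87.5 down [-0.     0.007 -1.   ] q [-0.49  0.25  0.48  1.97 -0.15  0.95  1.59]
time: 14.45
position: [0.5283, 0.007, 0.0069]
tool_rot: [-1.172, 1.223, 1.18]
ft_force: [-0.0, -0.0, 0.1]
grip_width: 0.7
pos [0.5283 0.007  0.0069] f [-0.  -0.   0.1] w 0.7 jaw 87.5 down [ 0.001  0.007 -1.   ] q [-0.49  0.25  0.48  1.97 -0.15  0.95  1.59]
```

```bash
python3 -m handwheel '[{"xyz":[0,0,2],"angular":[0,0,0]},{"xyz":[0,0,3],"angular":[0,0,0]},{"xyz":[0,0,2.5],"angular":[0,0,0]},{"xyz":[-1,0,1],"angular":[0,0,0]},{"xyz":[-3,0.1,0],"angular":[0,0,0]}]'; python3 -m handwheel '[{"xyz":[-3,0.1,0],"angular":[0,0,0]},{"xyz":[-1.5,0.1,0],"angular":[0,0,0]},{"xyz":[0,0,0],"angular":[0,0,0]},{"xyz":[0,0,0],"angular":[0,0,0]},{"xyz":[0,0,0],"angular":[0,0,0]}]' 1
python3 - <<'E'
from h import *
st()
d=get_image("side")
cv2.imwrite("pics/s17.png",cv2.convertScaleAbs(cv2.resize(d["pixels"][140:260,200:340],None,fx=5,fy=5,interpolation=2),alpha=1.5))
t=get_image("top");cv2.imwrite("pics/t17.png",cv2.resize(t["pixels"][160:270,190:370],None,fx=4.4,fy=4.4,interpolation=2))
E
```

```text
time: 14.87
position: [0.4897, 0.007, 0.0942]
tool_rot: [-1.174, 1.227, 1.178]
ft_force: [0.6, -0.5, 0.6]
grip_width: 0.801
time: 15.28
position: [0.4412, 0.0093, 0.0959]
tool_rot: [-1.173, 1.222, 1.177]
ft_force: [0.1, 0.7, -0.2]
grip_width: 0.51
pos [0.4412 0.0093 0.0959] f [ 0.1  0.7 -0.2] w 0.51 jaw 87.5 down [ 0.004  0.007 -1.   ] q [-0.55 -0.08  0.46  2.08  0.03  1.12  1.42]
```

View pics/s17.png

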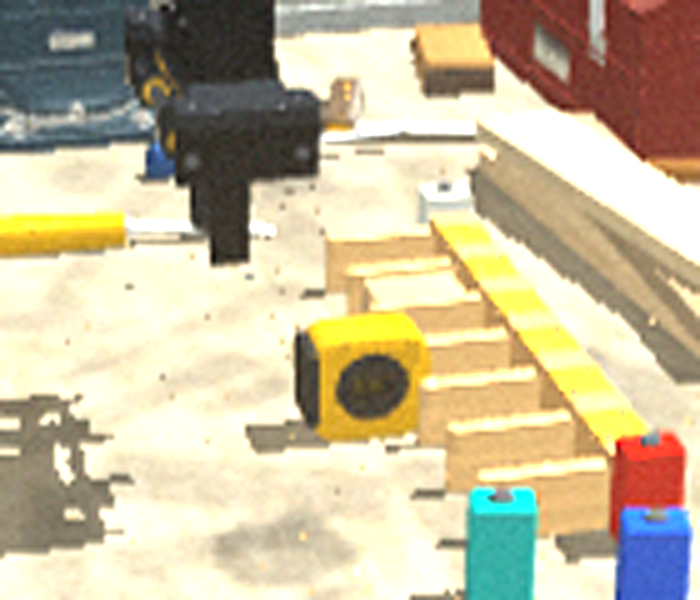

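View pics/t17.png

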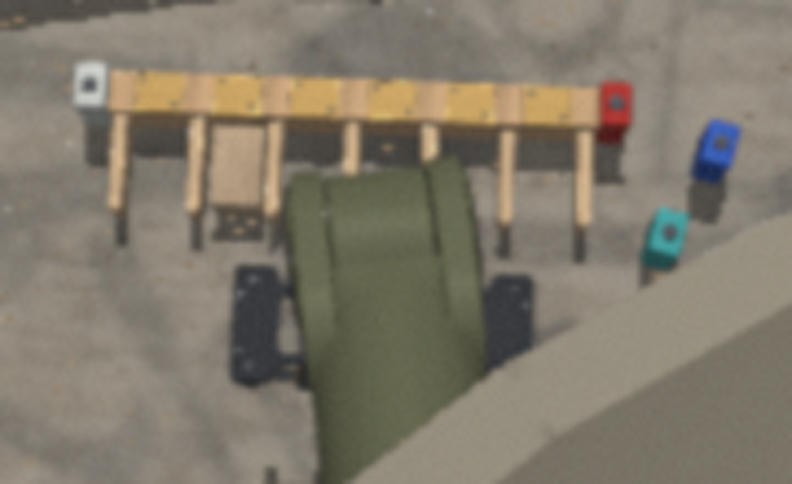

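```bash
python3 -m handwheel '[{"xyz":[-0.1,0,-2.5],"angular":[0,0,0]},{"xyz":[-0.3,0,-2.5],"angular":[0,0.3,0]},{"xyz":[-0.2,0,-2.2],"angular":[0,0.3,0]},{"xyz":[-0.1,0,-1],"angular":[0,0.3,0]},{"xyz":[0,0,0],"angular":[0,0,0]}]' 1
python3 -c "
from h import *
st()"
```

```text
time: 15.8
position: [0.4407, 0.0081, 0.0123]
tool_rot: [-1.17, 1.233, 1.182]
ft_force: [-1.4, 1.5, 0.3]
grip_width: 0.132
pos [0.4407 0.0081 0.0123] f [-1.4  1.5  0.3] w 0.132 jaw 87.4 down [-0.007  0.004 -1.   ] q [-0.54  0.06  0.48  2.16 -0.04  0.94  1.49]
```

```bash
python3 -m handwheel '[{"xyz":[0,0.2,-0.6],"angular":[0,-0.4,0]},{"xyz":[0,0,-0.3],"angular":[0,0,0]},{"xyz":[1,0,0],"angular":[0,0,0]},{"xyz":[1,0,0],"angular":[0,0,0]},{"xyz":[0.5,0,0],"angular":[0,0,0]}]'
python3 -c "
from h import *
st()"
```

```text
time: 16.22
position: [0.4703, 0.0107, 0.0048]
tool_rot: [-1.175, 1.224, 1.175]
ft_force: [-0.1, -0.4, -0.0]
grip_width: 0.112
pos [0.4703 0.0107 0.0048] f [-0.1 -0.4 -0. ] w 0.112 jaw 87.4 down [ 0.004  0.004 -1.   ] q [-0.54  0.13  0.49  2.11 -0.08  0.92  1.52]
```

```bash
python3 -m handwheel '[{"xyz":[0.6,-0.1,0],"angular":[0,0,0.1]},{"xyz":[0.6,-0.05,0],"angular":[0,0,0]},{"xyz":[0.6,0,0],"angular":[0,0,0]}]'
python3 -m handwheel '[{"xyz":[0.6,0,0],"angular":[0,0,0]},{"xyz":[0.6,0,0],"angular":[0,0,0]}]'
python3 - <<'E'
from h import *
st()
d=get_image("side")
cv2.imwrite("pics/s18.png",cv2.convertScaleAbs(cv2.resize(d["pixels"][140:260,200:340],None,fx=5,fy=5,interpolation=2),alpha=1.5))
E
```

```text
time: 16.47
position: [0.4917, 0.0092, 0.006]
tool_rot: [-1.177, 1.222, 1.175]
ft_force: [-1.1, -1.2, -1.1]
grip_width: 0.113
time: 16.63
position: [0.5049, 0.0091, 0.006]
tool_rot: [-1.177, 1.223, 1.175]
ft_force: [-0.5, 0.4, -1.2]
grip_width: 0.113
pos [0.5049 0.0091 0.006 ] f [-0.5  0.4 -1.2] w 0.113 jaw 87.5 down [ 0.005  0.004 -1.   ] q [-0.51  0.2   0.49  2.03 -0.12  0.93  1.56]
```

View pics/s18.png

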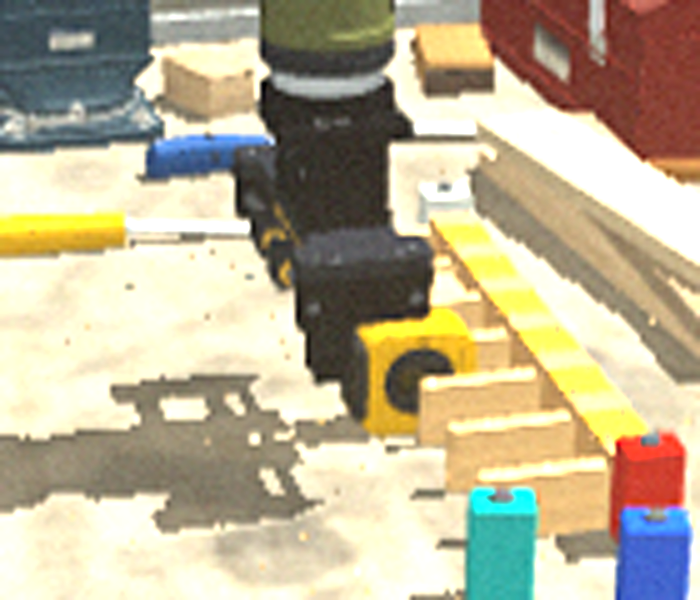

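```bash
python3 -m handwheel '[{"xyz":[0.4,-0.05,0],"angular":[0,0,0]},{"xyz":[0.4,-0.05,0],"angular":[0,0,0]}]'
python3 -m handwheel '[{"xyz":[0.3,0,0],"angular":[0,0,0]},{"xyz":[0.2,0,0],"angular":[0,0,0]}]'

```

```text
time: 16.85
position: [0.5144, 0.0082, 0.0061]
tool_rot: [-1.177, 1.222, 1.175]
ft_force: [-2.6, -0.4, 1.7]
grip_width: 0.118
time: 17.02
position: [0.5181, 0.0081, 0.0058]
tool_rot: [-1.175, 1.226, 1.179]
ft_force: [-9.4, 0.0, 5.5]
grip_width: 0.116
```

```bash
python3 -m handwheel '[{"xyz":[0.2,0,0],"angular":[0,0,0]}]'
python3 -m handwheel '[{"xyz":[0.2,0,0],"angular":[0,0,0]},{"xyz":[0,0,0],"angular":[0,0,0]}]'
python3 -m handwheel '[{"xyz":[-1,0,0],"angular":[0,0,0]},{"xyz":[-2,0,0],"angular":[0,0,0]},{"xyz":[-2,0,0],"angular":[0,0,0]},{"xyz":[0,0,2],"angular":[0,0,0]},{"xyz":[0,0,3],"angular":[0,0,0]}]'
python3 -m handwheel '[{"xyz":[0,0,3],"angular":[0,0,0]},{"xyz":[0,0,3],"angular":[0,0,0]},{"xyz":[0,3,2],"angular":[0,0,0]},{"xyz":[0,3.5,2],"angular":[0,0,0]},{"xyz":[0,3.5,0],"angular":[0,0,0]}]'
python3 -m handwheel '[{"xyz":[0,3.5,0],"angular":[0,0,0]},{"xyz":[0,3.5,0],"angular":[0,0,0]},{"xyz":[0,3.5,0],"angular":[0,0,0]},{"xyz":[0,3,0],"angular":[0,0,0]},{"xyz":[0,0,0],"angular":[0,0,0]}]'
python3 - <<'E'
from h import *
st()
d=get_image("side")
cv2.imwrite("pics/s19.png",cv2.convertScaleAbs(cv2.resize(d["pixels"][140:260,200:340],None,fx=5,fy=5,interpolation=2),alpha=1.5))
t=get_image("top");cv2.imwrite("pics/t19.png",cv2.resize(t["pixels"][160:270,190:370],None,fx=4.4,fy=4.4,interpolation=2))
E
```

```text
time: 17.1
position: [0.5178, 0.0081, 0.0055]
tool_rot: [-1.172, 1.229, 1.182]
ft_force: [-9.1, -1.1, 6.0]
grip_width: 0.118
time: 17.27
position: [0.5173, 0.0082, 0.0051]
tool_rot: [-1.169, 1.233, 1.187]
ft_force: [-0.1, 0.9, 0.4]
grip_width: 0.11
time: 17.68
position: [0.4607, 0.0069, 0.0508]
tool_rot: [-1.169, 1.24, 1.188]
ft_force: [1.3, 0.9, 0.4]
grip_width: 0.115
time: 18.1
position: [0.4616, 0.1009, 0.1611]
tool_rot: [-1.16, 1.235, 1.167]
ft_force: [0.6, 1.0, 0.4]
grip_width: 0.115
time: 18.52
position: [0.4607, 0.2503, 0.1657]
tool_rot: [-1.162, 1.214, 1.168]
ft_force: [-0.8, -0.5, 0.6]
grip_width: 0.116
pos [0.4607 0.2503 0.1657] f [-0.8 -0.5  0.6] w 0.116 jaw 86.9 down [ 0.012  0.016 -1.   ] q [-0.78  0.05  0.25  1.82 -0.02  1.25  0.99]
```

View pics/s19.png

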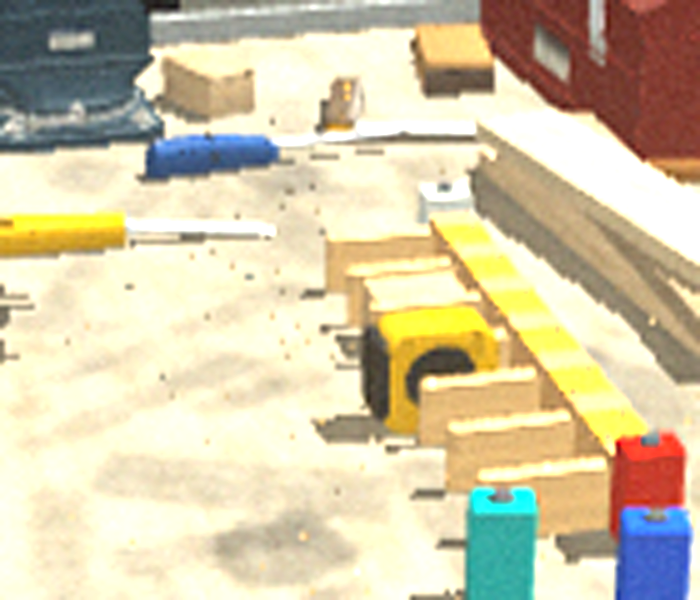

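View pics/t19.png

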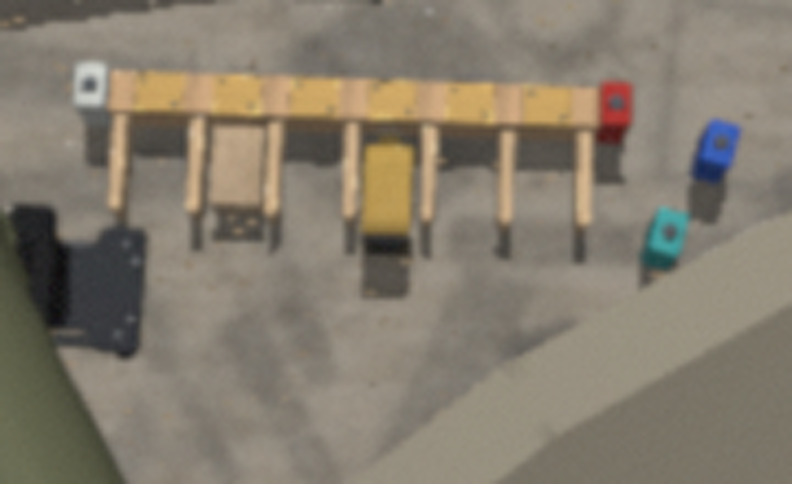

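```bash
python3 - <<'E'
from h import *
t=get_image("top");s=get_image("side")
O=np.array([.550,.0349,0]);y=-.043;R=np.array([[np.cos(y),-np.sin(y),0],[np.sin(y),np.cos(y),0],[0,0,1]])
im=t["pixels"];hsv=cv2.cvtColor(im,cv2.COLOR_BGR2HSV)
m=cv2.inRange(hsv,(15,125,90),(30,255,255));m[:190]=0;m[225:]=0;m[:,268:]=m[:,268:];m[:,:268]=0;m[:,289:]=0
n=np.argwhere(m>0);print(cv2.minAreaRect(n[:,::-1].astype(np.float32)),n.min(0),n.max(0))
L=lambda p:(R.T@(p-O)).round(4)
c=n.mean(0)
print("mid",L(ray(t,c[1],c[0],.066)),"front",L(ray(t,c[1],n[:,0].min()-.5,.06)),"rear",L(ray(t,c[1],n[:,0].max()+.5,.066)))
# rear bottom: side view predicted stored corners
f=lambda q:((proj(s,O+R@np.array(q))-[200,140])*5).round()
print("side pred rear top/bot right edge",f([-.023,-.048,.06]),f([-.023,-.048,.01]),"rear left top",f([-.023,-.01,.06]))
E
```

```text
((278.0, 202.0), (20.0, 10.0), 90.0) [192 273] [212 283]
mid [ 0.0192 -0.0281  0.066 ] front [ 0.0561 -0.0267  0.06  ] rear [-0.0143 -0.0293  0.066 ]
side pred rear top/bot right edge [369. 346.] [369. 422.] rear left top [353. 320.]
```

```bash
python3 -m handwheel '[{"xyz":[0,0,0],"angular":[0,0,0]},{"xyz":[0,0,0],"angular":[0,0,0]}]'; python3 -c "
from h import *
st();print(close_job())"
```

```text
time: 18.88
position: [0.4633, 0.2384, 0.1656]
tool_rot: [-1.154, 1.224, 1.155]
ft_force: [-0.8, 0.4, -0.7]
grip_width: 0.116
pos [0.4633 0.2384 0.1656] f [-0.8  0.4 -0.7] w 0.116 jaw 86.0 down [ 0.012  0.012 -1.   ] q [-0.78  0.04  0.26  1.83 -0.02  1.25  0.99]
the job is handed in; nothing more can be done
None
```

I handed the job in at 18.9 s with the tape measure in the third gap from the red post, gap d. No verdict came back.

- **Counting:** The red post is at the rack's −y end, so I ran the closed fingertip along the rail top from plate f over e to d. It pressed with about 7–8 N while sliding and stopped on plate d.
- **Tape measure:** I gripped the case lightly, slid and turned it on the bench to line it up, and moved its hook into the mouth of the gap. I then let go and pushed on the rear face with the fingertips. The force rose to about 9 N and the tape stopped moving, at the finger position I had predicted for fully home.

**Last checks:** In the last pictures:
- The tape stands upright and parallel to the gap, about 1 mm off its centre line.
- The case front is at rack x of about 56 mm, against 53 mm expected.
- The rear top edge read about 5 mm further in than expected. I put that down to its rounded edge and the calibration error.
- The hook itself is hidden in these views, so that it touches the rail is inferred from the force and the case position.
- The other things in view look unmoved. I did not measure them.
- The robot was clear of everything.

**Disagreement:** The reported fingertip height read about 30 mm too low. Two camera checks gave about 25–30 mm and the rail contact gave 30 mm. I corrected for this throughout.

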